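Pack the kit tray in its toggle-clamp jig

TASK

Swing the jig's toggle clamp over onto the tray's lip so that the tray is held, then pack everything that belongs to the kit (the tape measure and whichever of the two jars, two wooden blocks and metal rod are on the table) into the clamped tray in a single row (it is a tight fit), each standing upright and flat on the tray's floor, with the tape measure and blocks square to the tray. When all are in, swing the clamp fully back again and leave the packed tray in the jig; leave the other things on the table alone.

Things in the scene. Friction and masses are not known exactly. Their poses are not given: they have to be found in the camera images.
- tray: Loose shallow plywood tray, open at the top, lying in the jig. Origin: centre of its underside; x along its length, towards the clamp; y across; z up. Outside 294 x 78 x 26 mm, walls and floor 4 mm, so inside 286 (x) x 70 (y) mm and its inner floor is at z = +4 mm, wall tops at z = +26 mm. A flat 22 x 50 mm lip sticks out of its +x end, top at z = +26 mm. All six kit things together take up 265 mm of its length.
- nest (a point): Point on the top of the fixed jig plate (6 mm above the table) where the tray's origin belongs. The jig has low fences (to 19 mm above the table) round the tray; axes as the tray's.
- clamp_hinge (a point): Hinge of the toggle clamp, fixed on the jig 216.5 mm from the tray's centre along +x, 60 mm above the table; axes as the tray's (x from the tray to the clamp, z up). The hinge turns about y.
- clamp_knob (a point): Centre of the black grip at the end of the clamp's handle: a roller 24 mm wide along the hinge axis (y) and 28 mm in diameter, 85 mm from the hinge on a thin rod. Pinch it on its flat ends (fingers closing along y of the jig), where it can turn between the fingers.
- clamp (a joint): Angle of the toggle clamp in rad. About 0: closed, handle upright (grip straight above the hinge), rubber foot pressing on the tray's lip. Up to 1.66: open, handle lying out away from the tray (grip at hinge + 85 mm * (sin q along x, cos q along z)). Its weight carries it to the nearer end once it is past about 1.0 rad one way or the other (over centre); swinging it takes about 1 to 2 N at the grip.
- tape_c (a point): Black and yellow tape measure, body 75 mm along x, 30 mm along y, 62 mm high, with a small steel hook at the foot of one end; grasp across y (30 mm). In the tray its x goes along the tray's x (either way round). It stands upright on the table; the point is its centre, half-way up, z axis up.
- jar_a_c (a point): Closed pale jar, bottom-heavy with screws (180 g), with a grey cap, 48 mm in diameter, 58 mm high (cap 43 mm wide, the top 16 mm); may be absent. It stands upright on the table; the point is its centre, half-way up, z axis up.
- jar_b_c (a point): A second jar, the same; may be absent. It stands upright on the table; the point is its centre, half-way up, z axis up.
- block_a_c (a point): Wooden block with two dark dowels showing, 30 mm (x) x 60 mm (y), 60 mm high; grasp across y; in the tray its 30 mm side goes along the tray's length. May be absent. It stands upright on the table; the point is its centre, half-way up, z axis up.
- block_b_c (a point): A second block, the same; may be absent. It stands upright on the table; the point is its centre, half-way up, z axis up.
- rod_c (a point): Short length of bare aluminium rod, 34 mm in diameter, 60 mm high; may be absent. It stands upright on the table; the point is its centre, half-way up, z axis up.
- cone: White printed cone, 72 mm wide at the foot, 80 mm high, not part of the kit. Origin: centre of its underside.
- cat: Slot-together plywood cat, 40 x 92 x 86 mm, not part of the kit. Origin: centre of its underside.
Mind the look-alikes: they are no part of the job. What is shaped like the part that bears block_a_c but red is not meant. Leave any pink look-alike of the part that bears tape_c alone.

How it is judged:
By the outcome, as a careful person would: the job done as asked, in the order asked, and still so for the second after the job is handed in, with the robot touching nothing.
Of jar_a, jar_b, block_a, block_b, rod only 3 to 5 are there at a start; the rules pass over those that are not, and their reading is None.
At some moment in a run one of jar_a, jar_b may be knocked a few centimetres aside while the robot is not near it.
Once in a run the grip may slacken for a moment while it holds something.
It also fails if it takes over 210 s, if anything falls off the work surface, if the arm or the gripper's body presses on something with over 40 N, if the wrist force passes 120 N, or if a joint passes its speed limit or range.

ROBOT

A 6-joint arm with a two-finger parallel gripper is mounted at the origin on the work surface; the furniture and walls round the work are solid. World frame = base frame: x ahead of the robot, y to its left, z up, the work surface at z = 0. Lengths are in m, angles in degrees, forces in N, time in s.
With the tool pointing down it reaches from about 0.3 to 0.775 m from the base axis. Payload 14.6 kg.
Tool frame: the origin (TCP) lies midway between the tips of the shut fingers; the grasp point (between the pads) lies bot.grip_point_offset behind it (bot.grip_point_offset is the distance from the TCP to the grasp point, in m); z points along the fingers, y is the line along which they close (so a half turn about z gives the same grasp; the last joint's range is limited). The gripper opens to 94 mm and grips with 3 to 60 N. Pads are 16 mm wide; open, the fingers measure 119 mm over their backs; the gripper's body (75 mm by 177 mm) begins 78 mm behind the grasp point.
Start: joints at [-74.462, 17.183, 87.147, -0, 75.671, -3.816], TCP at [0.182, -0.519, 0.205] pointing down, gripper open.
Joint ranges: [-173.82, 173.82], [-45.26, 126.66], [13.44, 144.39], [-59.66, 239.66], [0, 175.72], [-146.38, 146.38]. Speed limits (degrees/s): [127.2, 127.2, 147.25, 180, 180, 180].

INTERFACE

Orientations are given as a 3x3 rotation matrix whose columns are the frame's x, y, z axes.
In Python, from station import bot, cams gives the robot as it stands. The module is installed in compiled form; this text tells all that it offers.
- The arm moves only by the tool jog_arm, never from a script. Its arguments are lists of equal length, an entry for each row: "grip": the closure, from -1 (fully open) to 1 (shut), so that 0 is half open; "slide": the shift along the tool's x, y, z in cm, a list of three; "delta_rot": the turn, a rotation vector about the tool's x, y, z in rad, a list of three. In form: {"grip": [grip, ...], "slide": [[x, y, z], ...], "delta_rot": [[ax, ay, az], ...]}. A call has 1 to 8 rows; each row is the pose to reach, as a shift and turn from the pose commanded when the call began, along the tool's axes at that moment; what a row does not reach only later rows make up. A row lasts 1/10 s, in which the tool goes at most 50 mm and 8.59 degrees, less where a joint would pass 70% of its speed; a pose out of reach is approached as far as the arm can. A call with a gripper value outside its range is refused whole. The fingers move at their own pace and stop on an object; "force" is the grip in N (left out, the last holds). Time passes only in rows, so rows that repeat a pose let the fingers close. It gives the time, the measured TCP pose, the force, the opening and the grip force at its end, in the units of the state.
- bot.read_state(): the state, without advancing time (a new reading comes with each control period).
- cams.read_camera(name): name is "scene" or "side" or "wrist"; returns a dict with "color" (384x512x3 uint8, red, green, blue), "intrinsics" (3x3 intrinsics, pixels), "camera_from_world" (4x4, takes a point from world to camera coordinates); the wrist camera has in their place "hand_eye" (4x4, takes a point from camera to tool coordinates, whose origin is the TCP and whose axes are the flange's). Camera axes: x right, y down, z forward; pixel columns grow to the right and rows downward; lengths in m; the calibration is good to about 2 mm. A picture is of the moment at which its call begins: read the wrist's pose just before it. There is no depth.
- bot.hand_in(): hands the job in; it is judged then, once.
The state is a dict: "t": time; "qpos": joint angles; "qvel": joint speeds; "tau": joint torques, N m; "tcp_pos": TCP position; "ee_rot": TCP orientation; "contact_force": force on the tool from outside, world axes, zero at the start; "wrist_torque": the same for the moment, N m; "width": finger opening in m; "grasp_force": force on a finger pad.
Only numpy, scipy, OpenCV 4.12 (cv2) and the standard library are available. Lean on these libraries where they do the work, as an engineer would, in place of code of your own. Each camera call takes 0.05 s, during which the arm holds its last target. There are 200 camera calls.

## Working session

There is one attempt and no reset: what is moved stays moved. The work goes in short steps, Python scripts to look and compute and a tool call to move; the robot and the scene stay as the last step left them, time stands still between calls to the robot, and variables do not carry over. Pictures are saved under pics/ and viewed, at most 14 in all, crops included, and the job is handed in when it is done.

Besides the shell and the picture viewer there is one more tool, called after "Request:" in YAML: its name, and indented under it one key for each argument. jog_arm: Moves the arm, as the interface text tells. Its arguments: {"type":"object","properties":{"grip":{"type":"array","items":{"type":"number"}},"slide":{"type":"array","items":{"type":"array","items":{"type":"number"}}},"delta_rot":{"type":"array","items":{"type":"array","items":{"type":"number"}}},"force":{"type":"number"}},"required":["grip","slide","delta_rot"]}

```bash
mkdir -p pics; python3 - <<'E'
from station import bot,cams
import cv2,numpy as np
s=bot.read_state();print({k:np.round(v,4).tolist() for k,v in s.items()},bot.grip_point_offset)
for n in ("scene","side","wrist"):
    c=cams.read_camera(n);cv2.imwrite(f"pics/{n}0.png",cv2.resize(c["color"][:,:,::-1],(800,600),interpolation=cv2.INTER_CUBIC))
    np.savez(f"{n}.npz",**c)
    for k in c:
        if k!="color":print(n,k,np.round(c[k],4).tolist())
E
```

```text
{'t': 0.0, 'qpos': [-74.4611, 17.2175, 87.1812, -0.0002, 75.6705, -3.817], 'qvel': [-0.0752, -0.067, 0.0286, -0.0187, -0.0534, 0.0649], 'tau': [0.0007, -53.1804, -35.274, 0.0708, 0.0243, -0.0001], 'tcp_pos': [0.1822, -0.5187, 0.2049], 'ee_rot': [[0.9435, 0.3314, -0.0003], [0.3314, -0.9435, 0.0012], [0.0001, -0.0012, -1.0]], 'contact_force': [-0.281, -0.0634, -0.4329], 'wrist_torque': [0.0137, -0.0474, 0.0423], 'grasp_force': 0.0, 'width': 0.0936} 0.0188
scene intrinsics [[380.9961, 0.0, 250.945], [0.0, 380.9961, 194.2841], [0.0, 0.0, 1.0]]
scene camera_from_world [[-0.7294, -0.684, 0.0077, 0.3282], [-0.4139, 0.4324, -0.8011, 0.3222], [0.5446, -0.5875, -0.5985, 0.8611], [0.0, 0.0, 0.0, 1.0]]
side intrinsics [[498.4318, 0.0, 250.8249], [0.0, 498.4318, 193.1761], [0.0, 0.0, 1.0]]
side camera_from_world [[0.9985, -0.0506, 0.0201, -0.482], [-0.0168, -0.638, -0.7698, 0.0686], [0.0518, 0.7684, -0.6379, 1.6327], [0.0, 0.0, 0.0, 1.0]]
wrist intrinsics [[322.4912, 0.0, 252.0936], [0.0, 322.4912, 185.4785], [0.0, 0.0, 1.0]]
wrist hand_eye [[-0.0, -0.9721, -0.2345, 0.0673], [1.0, 0.0, -0.0002, -0.0006], [0.0002, -0.2345, 0.9721, -0.1801], [0.0, 0.0, 0.0, 1.0]]
```

View pics/scene0.png

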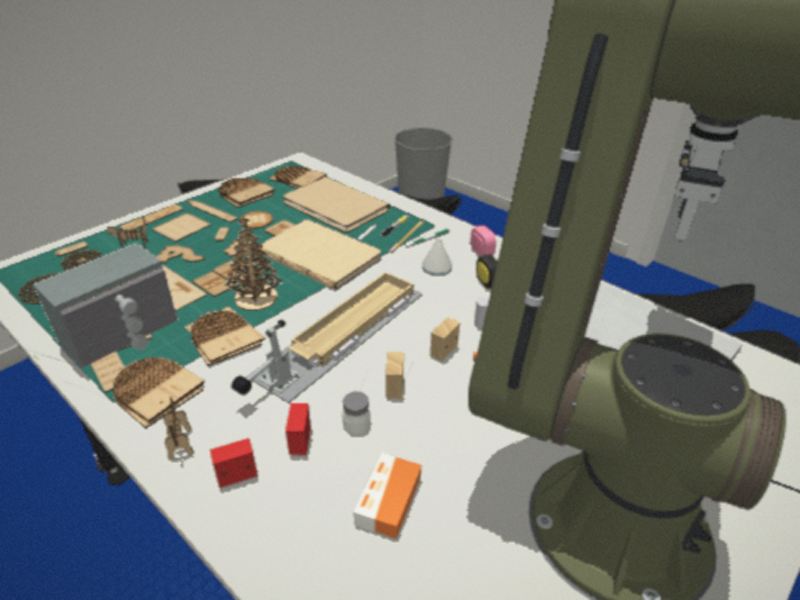

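View pics/side0.png

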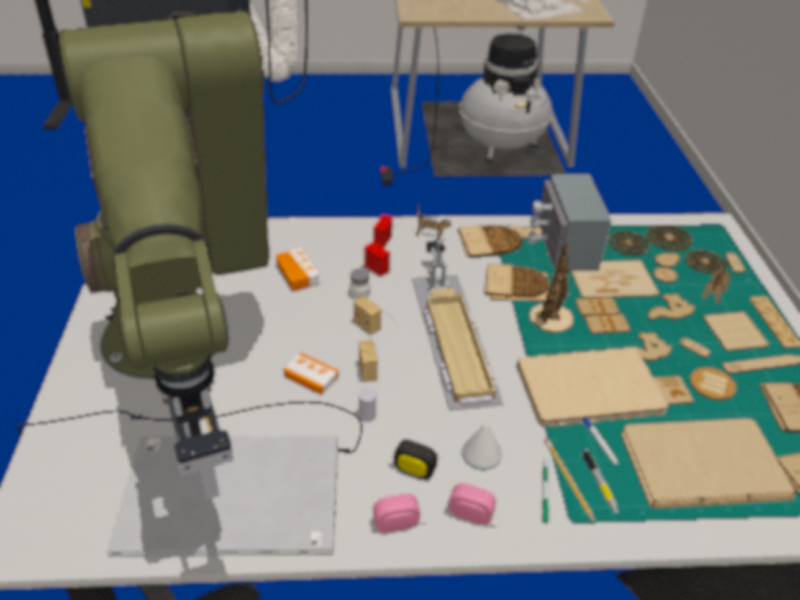

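The scene view shows the clamp open with its knob at (242,384) and the tray at (355,318). It also shows a jar (356,412), blocks (395,375) and (445,338), and the rod (482,310).

In the side view:
- **Kit:** tape (415,459), rod (367,403), blocks (369,360) and (368,315), jar (360,283).
- **Look-alikes:** red blocks (377,258) and (383,230), pink tapes (397,513) and (472,503), orange boxes.

No second jar is visible so far.

```bash
cat > h.py <<'E'
import numpy as np,cv2
def ray(K,T,uv):
    d=np.linalg.inv(K)@np.array([uv[0],uv[1],1.]);R=T[:3,:3];return -R.T@T[:3,3],R.T@d
def onz(K,T,uv,z):
    o,d=ray(K,T,uv);return o+d*(z-o[2])/d[2]
def proj(K,T,p):
    c=T[:3,:3]@np.asarray(p,float)+T[:3,3];u=K@c;return u[:2]/u[2]
def wristT(s,he):
    W=np.eye(4);W[:3,:3]=s["ee_rot"];W[:3,3]=s["tcp_pos"];return np.linalg.inv(W@he)
def shot(n):
    from station import bot,cams
    s=bot.read_state();c=cams.read_camera(n)
    T=wristT(s,c["hand_eye"]) if n=="wrist" else c["camera_from_world"]
    return c["color"][:,:,::-1].copy(),c["intrinsics"],T,s
def rectify(img,K,T,x0,x1,y0,y1,z,ppm):
    # top view: columns = world x, rows = -y
    P=np.float32([proj(K,T,p) for p in [(x0,y1,z),(x1,y1,z),(x1,y0,z),(x0,y0,z)]])
    w,h=int((x1-x0)*ppm),int((y1-y0)*ppm)
    H=cv2.getPerspectiveTransform(P,np.float32([(0,0),(w,0),(w,h),(0,h)]))
    return cv2.warpPerspective(img,H,(w,h))
def local(s,xyz):  # world target -> tool slide cm
    return (np.array(s["ee_rot"]).T@(np.array(xyz)-s["tcp_pos"])*100).round(2)
E
python3 - <<'E'
from h import *
c=np.load("side.npz");K,T=c["intrinsics"],c["camera_from_world"]
f=1.5625
for n,u,v,z in [("jar",360,283,.029),("bA",368,315,.03),("bB",369,360,.03),("rod",367,403,.03),("tape",415,459,.031),("pink1",397,513,.031),("pink2",472,503,.031),("red1",377,258,.03),("red2",383,230,.03),("cone",482,462,0.01),("cat",433,225,.043),("trayNear",475,397,.032),("trayNearR",493,393,.032),("trayfarL",428,297,.032),("trayfarR",462,293,.032),("lip",443,295,.032),("orange",297,268,.02),("laptop",230,490,.02)]:
    print(n,onz(K,T,(u/f,v/f),z).round(3))
c=np.load("scene.npz");K,T=c["intrinsics"],c["camera_from_world"]
for n,u,v,z in [("jar",356,412,.029),("bA",395,375,.03),("bB",445,338,.03),("tape",486,270,.031),("knob",242,384,.06),("hinge",274,345,.06),("cone",436,268,0.01),("red1",298,430,.03)]:
    print(n,onz(K,T,(u/f,v/f),z).round(3))
E
```

```text
jar [0.417 0.127 0.029]
bA [0.432 0.016 0.03 ]
bB [ 0.431 -0.121  0.03 ]
rod [ 0.424 -0.236  0.03 ]
tape [ 0.504 -0.371  0.031]
pink1 [ 0.466 -0.481  0.031]
pink2 [ 0.591 -0.466  0.031]
red1 [0.459 0.218 0.03 ]
red2 [0.477 0.333 0.03 ]
cone [ 0.624 -0.365  0.01 ]
cat [0.599 0.332 0.043]
trayNear [ 0.627 -0.229  0.032]
trayNearR [ 0.663 -0.22   0.032]
trayfarL [0.564 0.071 0.032]
trayfarR [0.64  0.082 0.032]
lip [0.598 0.077 0.032]
orange [0.274 0.198 0.02 ]
laptop [ 0.189 -0.417  0.02 ]
jar [0.415 0.126 0.029]
bA [0.428 0.016 0.03 ]
bB [ 0.428 -0.126  0.03 ]
tape [ 0.511 -0.374  0.031]
knob [0.579 0.233 0.06 ]
hinge [0.62  0.134 0.06 ]
cone [ 0.617 -0.327  0.01 ]
red1 [0.454 0.218 0.03 ]
```

Request:
jog_arm:
  grip: [-1, -1, -1, -1, -1, -1, -1, -1]
  slide:
    - [0, 0, -5]
    - [0, 0, -10]
    - [0, 0, -15]
    - [0, 0, -20]
    - [0, 0, -22]
    - [0, 0, -22]
    - [0, 0, -22]
    - [0, 0, -22]
  delta_rot:
    - [0, 0, 0]
    - [0, 0, 0]
    - [0, 0, 0]
    - [0, 0, 0]
    - [0, 0, 0]
    - [0, 0, 0]
    - [0, 0, 0]
    - [0, 0, 0]

```text
t: 0.95
tcp_pos: [0.1822, -0.5188, 0.4237]
ee_rot: [[0.943, 0.331, -0.001], [0.331, -0.943, 0.003], [0.0, -0.003, -1.0]]
contact_force: [-0.4, -0.9, 0.8]
width: 0.0936
grasp_force: 0.0
```

Positions from the two cameras agree. Next, an overhead survey with the wrist camera.

Request:
jog_arm:
  grip: [-1, -1, -1, -1, -1, -1, -1, -1]
  slide:
    - [44.8, -31.8, 0]
    - [44.8, -31.8, 0]
    - [44.8, -31.8, 0]
    - [44.8, -31.8, 0]
    - [44.8, -31.8, 0]
    - [44.8, -31.8, 0]
    - [44.8, -31.8, 0]
    - [44.8, -31.8, 0]
  delta_rot:
    - [0, 0, 0.337]
    - [0, 0, 0.337]
    - [0, 0, 0.337]
    - [0, 0, 0.337]
    - [0, 0, 0.337]
    - [0, 0, 0.337]
    - [0, 0, 0.337]
    - [0, 0, 0.337]

```text
t: 1.75
tcp_pos: [0.4117, -0.1934, 0.4244]
ee_rot: [[1.0, 0.001, -0.001], [0.001, -1.0, 0.001], [-0.001, -0.001, -1.0]]
contact_force: [1.1, -1.2, -0.1]
width: 0.0938
grasp_force: 0.0
```

Request:
jog_arm:
  grip: [-1, -1, -1, -1, -1, -1]
  slide:
    - [8.8, -10, 0]
    - [8.8, -10, 0]
    - [8.8, -10, 0]
    - [8.8, -10, 0]
    - [8.8, -10, 0]
    - [8.8, -10, 0]
  delta_rot:
    - [0, 0, 0]
    - [0, 0, 0]
    - [0, 0, 0]
    - [0, 0, 0]
    - [0, 0, 0]
    - [0, 0, 0]

```text
t: 2.35
tcp_pos: [0.4986, -0.0961, 0.4251]
ee_rot: [[1.0, -0.0, -0.001], [-0.0, -1.0, 0.0], [-0.001, -0.0, -1.0]]
contact_force: [0.3, 0.2, 0.4]
width: 0.0944
grasp_force: 0.0
```

```bash
python3 - <<'E'
from h import *
im,K,T,s=shot("wrist");np.savez("w1.npz",im=im,K=K,T=T);print(s["tcp_pos"])
cv2.imwrite("pics/w1.png",cv2.resize(im,(800,600),interpolation=cv2.INTER_CUBIC))
E
```

```text
[ 0.49857265 -0.09608981  0.42509007]
```

View pics/w1.png

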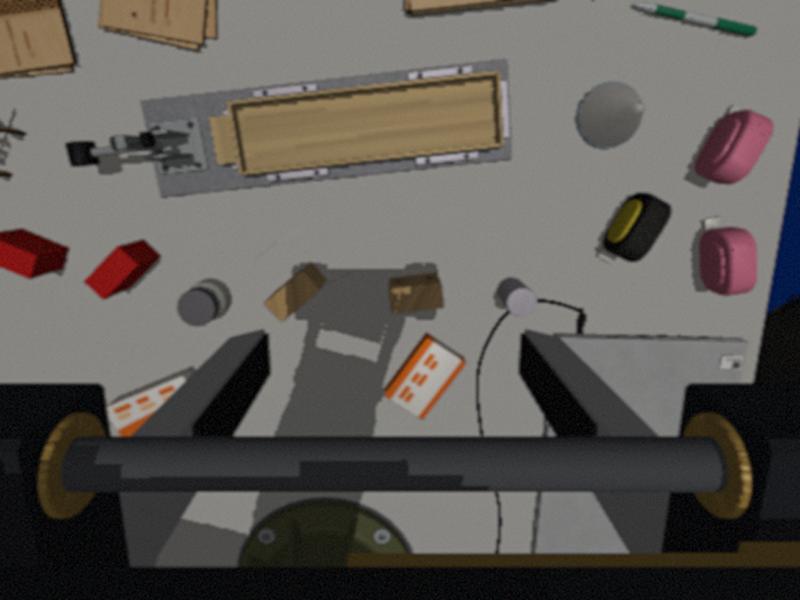

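The overhead view shows the tray from (230,103) to (503,145), the clamp knob at (80,153) and the hinge at about (185,145).

- **Kit:** jar (203,303), block (295,292), block (415,293), rod (517,295), tape (637,226) with its hook at (607,258).
- **Look-alikes:** red blocks (30,252) and (122,268), pink tapes (733,146) and (728,260).

There is no second jar.

```bash
python3 - <<'E'
from h import *
c=np.load("w1.npz");K,T=c["K"],c["T"];f=1.5625
P={}
for n,u,v,z in [("TL",230,103,.032),("TR",499,72,.032),("BR",503,145,.032),("BL",240,174,.032),("knob",80,153,.059),("jigTL",142,100,.006),("jigTR",507,60,.006),("jigBR",511,160,.006),("jigBL",162,196,.006),("jarcap",203,303,.058),("rodtop",521,299,.06)]:
    P[n]=onz(K,T,(u/f,v/f),z);print(n,P[n].round(4))
ce=(P["TL"]+P["TR"]+P["BR"]+P["BL"])/4
d=P["TL"]+P["BL"]-P["TR"]-P["BR"];print("len",np.linalg.norm(d)/2,"wid",np.linalg.norm(P["TL"]+P["TR"]-P["BL"]-P["BR"])/2);d/=np.linalg.norm(d)
print(ce,d,np.degrees(np.arctan2(d[1],d[0])),"hinge",ce+d*.2165,"knob",ce+d*.3012)
im=c["im"]
a=cv2.resize(im[165:255,100:330],(690,270),interpolation=cv2.INTER_CUBIC)
b=cv2.resize(im[105:185,310:430],(480,320),interpolation=cv2.INTER_CUBIC)
o=np.zeros((600,700,3),np.uint8);o[:270,:690]=a;o[275:595,:480]=b;cv2.imwrite("pics/c1.png",o)
E
```

```text
TL [0.6335 0.0804 0.032 ]
TR [ 0.6645 -0.2069  0.032 ]
BR [ 0.5901 -0.215   0.032 ]
BL [0.5592 0.075  0.032 ]
knob [0.5809 0.2329 0.059 ]
jigTL [0.6398 0.1868 0.006 ]
jigTR [ 0.6813 -0.2202  0.006 ]
jigBR [ 0.5746 -0.2304  0.006 ]
jigBL [0.5338 0.1759 0.006 ]
jarcap [0.4181 0.1191 0.058 ]
rodtop [ 0.4233 -0.2377  0.06  ]
len 0.2903377203411844 wid 0.0746602451343597
[ 0.61181509 -0.06661511  0.032     ] [-0.10658278  0.99430383  0.        ] 96.11836504118422 hinge [0.58873991 0.14865167 0.032     ] knob [0.57971235 0.2328692  0.032     ]
```

View pics/c1.png

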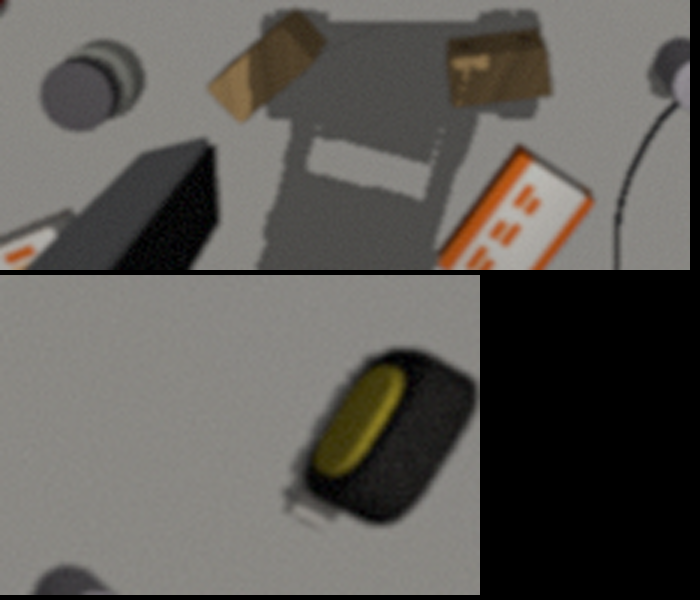

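Request:
jog_arm:
  grip: [-1, -1, -1, -1, 0, 0, 0, 0]
  slide:
    - [8.1, -32.9, 15]
    - [8.1, -32.9, 15]
    - [8.1, -32.9, 15]
    - [8.1, -32.9, 15]
    - [8.1, -32.9, 15]
    - [8.1, -32.9, 25]
    - [8.1, -32.9, 25]
    - [8.1, -32.9, 25]
  delta_rot:
    - [0, 0, -1.675]
    - [0, 0, -1.675]
    - [0, 0, -1.675]
    - [0, 0, -1.675]
    - [0, 0, -1.675]
    - [0, 0, -1.675]
    - [0, 0, -1.675]
    - [0, 0, -1.675]

```text
t: 3.2
tcp_pos: [0.575, 0.2134, 0.2025]
ee_rot: [[0.357, 0.934, 0.001], [0.934, -0.357, 0.0], [0.0, 0.001, -1.0]]
contact_force: [0.6, 0.3, -0.3]
width: 0.0656
grasp_force: 0.0
```

```bash
python3 - <<'E'
from h import *
from station import bot
s=bot.read_state();print(s["tcp_pos"],np.degrees(np.arctan2(s["ee_rot"][1][0],s["ee_rot"][0][0])),local(s,(.580,.233,.15)))
E
```

```text
[0.57499974 0.21342595 0.20253369] 69.07863174219443 [ 2.   -0.24  5.25]
```

Request:
jog_arm:
  grip: [0, 0, 0, 0, 0, 0]
  slide:
    - [2, -0.2, 5.3]
    - [2, -0.2, 5.3]
    - [2, -0.2, 5.3]
    - [2, -0.2, 5.3]
    - [2, -0.2, 5.3]
    - [2, -0.2, 5.3]
  delta_rot:
    - [0, 0, -0.47]
    - [0, 0, -0.47]
    - [0, 0, -0.47]
    - [0, 0, -0.47]
    - [0, 0, -0.47]
    - [0, 0, -0.47]

```text
t: 3.8
tcp_pos: [0.5805, 0.2321, 0.1513]
ee_rot: [[-0.096, 0.995, 0.001], [0.995, 0.096, 0.0], [0.0, 0.001, -1.0]]
contact_force: [-0.5, -1.5, 1.1]
width: 0.0472
grasp_force: 0.0
```

```bash
python3 - <<'E'
from h import *
im,K,T,s=shot("wrist");np.savez("w2.npz",im=im,K=K,T=T)
print(s["tcp_pos"],np.degrees(np.arctan2(s["ee_rot"][1][0],s["ee_rot"][0][0])))
for p in [(.58,.233,.052),(.589,.149,.06)]: print(proj(K,T,p)*1.5625)
cv2.imwrite("pics/w2.png",cv2.resize(im,(800,600),interpolation=cv2.INTER_CUBIC))
E
```

```text
[0.58047497 0.23214988 0.15128982] 95.48323930584353
[393.98754521 289.632094  ]
[395.5639358  431.02730993]
```

View pics/w2.png

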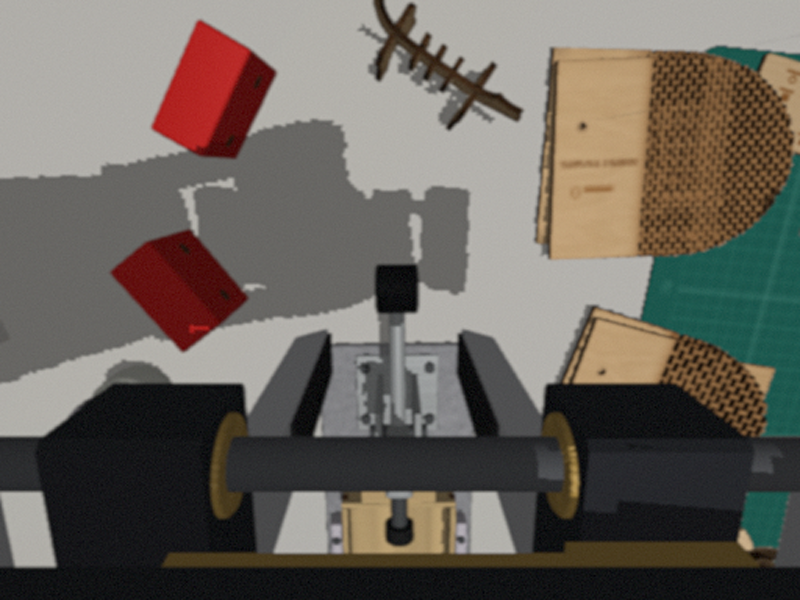

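The knob is at (397,289), within 1–2 mm of where I predicted it, and the fingers are centred on it. Descending to pinch.

Request:
jog_arm:
  grip: [0, 0, 0, 0, 1, 1, 1, 1]
  slide:
    - [0.1, 0.1, 5]
    - [0.1, 0.1, 9]
    - [0.1, 0.1, 11.8]
    - [0.1, 0.1, 11.8]
    - [0.1, 0.1, 11.8]
    - [0.1, 0.1, 11.8]
    - [0.1, 0.1, 11.8]
    - [0.1, 0.1, 11.8]
  delta_rot:
    - [0, 0, 0]
    - [0, 0, 0]
    - [0, 0, 0]
    - [0, 0, 0]
    - [0, 0, 0]
    - [0, 0, 0]
    - [0, 0, 0]
    - [0, 0, 0]
  force: 15

```text
t: 4.65
tcp_pos: [0.5817, 0.2341, 0.0345]
ee_rot: [[-0.1, 0.995, 0.002], [0.995, 0.1, 0.001], [0.0, 0.002, -1.0]]
contact_force: [-1.5, -1.0, 7.1]
width: 0.0235
grasp_force: 15.0
```

Request:
jog_arm:
  grip: [1, 1, 1, 1, 1, 1, 1, 1]
  slide:
    - [-0.1, 0, -2.2]
    - [-0.7, 0, -4.2]
    - [-1.8, 0, -6.0]
    - [-3.3, 0, -7.5]
    - [-5.2, 0, -8.6]
    - [-6.8, 0, -9.1]
    - [-8.0, 0, -9.2]
    - [-8.6, 0, -9.2]
  delta_rot:
    - [0, 0, 0]
    - [0, 0, 0]
    - [0, 0, 0]
    - [0, 0, 0]
    - [0, 0, 0]
    - [0, 0, 0]
    - [0, 0, 0]
    - [0, 0, 0]

```text
t: 5.45
tcp_pos: [0.5909, 0.1471, 0.1265]
ee_rot: [[-0.099, 0.995, 0.004], [0.995, 0.099, 0.001], [0.0, 0.004, -1.0]]
contact_force: [5.7, 2.1, 5.4]
width: 0.0238
grasp_force: 15.0
```

Request:
jog_arm:
  grip: [1, 1]
  slide:
    - [0, 0, 0]
    - [0, 0, 0]
  delta_rot:
    - [0, 0, 0]
    - [0, 0, 0]

```text
t: 5.65
tcp_pos: [0.5908, 0.1473, 0.1264]
ee_rot: [[-0.099, 0.995, 0.004], [0.995, 0.099, -0.0], [-0.001, 0.004, -1.0]]
contact_force: [3.7, -1.5, 8.0]
width: 0.0238
grasp_force: 15.0
```

Request:
jog_arm:
  grip: [0.3, 0.3, 0.3, 0.3, 0, -0.5, -1, -1]
  slide:
    - [0, 0, 0]
    - [0, 0, 0]
    - [0, 0, -3]
    - [0, 0, -7]
    - [0, -5, -9]
    - [-0.6, -10, -9]
    - [-0.6, -15, -9]
    - [-0.6, -17.5, -9]
  delta_rot:
    - [0, 0, 0]
    - [0, 0, 0]
    - [0, 0, 0]
    - [0, 0, 0]
    - [0, 0, 0]
    - [0, 0, 0]
    - [0, 0, 0]
    - [0, 0, 0]

```text
t: 6.45
tcp_pos: [0.4131, 0.1243, 0.2145]
ee_rot: [[-0.1, 0.995, -0.001], [0.995, 0.1, -0.0], [0.0, -0.001, -1.0]]
contact_force: [0.2, 0.5, 0.3]
width: 0.0616
grasp_force: 0.0
```

```bash
python3 - <<'E'
from h import *
im,K,T,s=shot("wrist");np.savez("w3.npz",im=im,K=K,T=T)
print(s["tcp_pos"],np.degrees(np.arctan2(s["ee_rot"][1][0],s["ee_rot"][0][0])))
sc,Ks,Ts,_=shot("scene")
sd,Kd,Td,_=shot("side")
o=np.zeros((600,800,3),np.uint8);o[:384,:512]=im
u,v=proj(Ks,Ts,(.58,.16,.08)).astype(int);print(u,v);o[:280,515:795]=cv2.resize(sc[v-35:v+35,u-35:u+35],(280,280))
u,v=proj(Kd,Td,(.61,0,.05)).astype(int);o[285:595,515:795]=cv2.resize(sd[v-80:v+75,u-70:u+70],(280,310))
cv2.imwrite("pics/w3.png",o)
E
```

```text
[0.41312838 0.12434603 0.21446078] 95.73827295001375
175 226
```

View pics/w3.png

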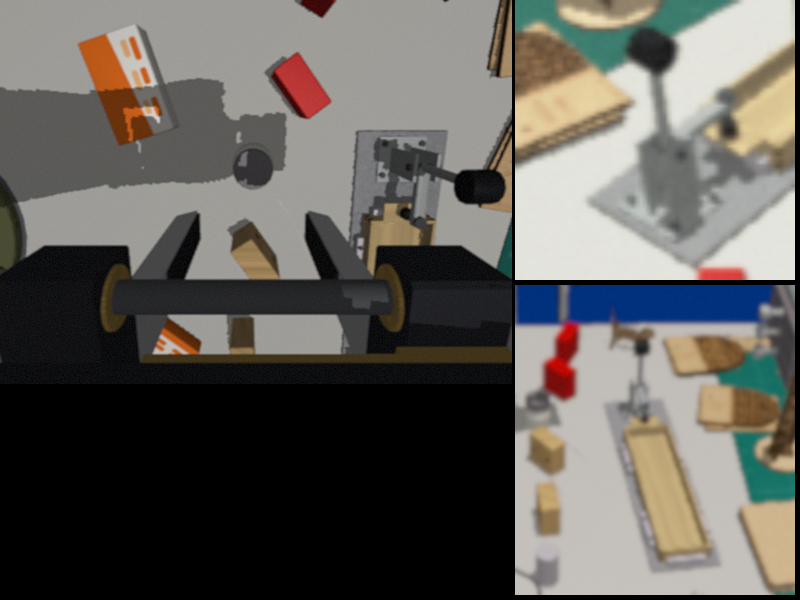

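The clamp is upright with its foot on the lip. The jar cap is at (253,168), full resolution.

```bash
python3 - <<'E'
from h import *
from station import bot
c=np.load("w3.npz");K,T=c["K"],c["T"]
p=onz(K,T,(253,167.5),.058);q=onz(K,T,(234,167.5),.058);q2=onz(K,T,(273,167.5),.058);print(p,np.linalg.norm(q2-q))
s=bot.read_state();print(local(s,(p[0],p[1],.025)))
E
```

```text
[0.41276903 0.13092863 0.058     ] 0.041312204276116114
[ 0.64 -0.22 19.02]
```

Request:
jog_arm:
  grip: [-1, -1, -1, -1, -1, -1, 1, 1]
  slide:
    - [0.6, -0.1, 5]
    - [0.6, -0.1, 9]
    - [0.6, -0.1, 13]
    - [0.6, -0.1, 16]
    - [0.6, -0.1, 18.7]
    - [0.6, -0.1, 18.7]
    - [0.6, -0.1, 18.7]
    - [0.6, -0.1, 18.7]
  delta_rot:
    - [0, 0, 0]
    - [0, 0, 0]
    - [0, 0, 0]
    - [0, 0, 0]
    - [0, 0, 0]
    - [0, 0, 0]
    - [0, 0, 0]
    - [0, 0, 0]
  force: 30

```text
t: 7.4
tcp_pos: [0.4156, 0.1309, 0.0289]
ee_rot: [[-0.1, 0.995, 0.002], [0.995, 0.1, 0.0], [0.0, 0.002, -1.0]]
contact_force: [0.1, 0.2, -0.4]
width: 0.0815
grasp_force: 0.0
```

Request:
jog_arm:
  grip: [1, 1, 1, 1, 1, 1]
  slide:
    - [0, 0, 0]
    - [0, 0, 0]
    - [0, 0, 0]
    - [0, 0, -2]
    - [0, 0, -6]
    - [0, 0, -6]
  delta_rot:
    - [0, 0, 0]
    - [0, 0, 0]
    - [0, 0, 0]
    - [0, 0, 0]
    - [0, 0, 0]
    - [0, 0, 0]

```text
t: 8.0
tcp_pos: [0.4167, 0.1312, 0.0918]
ee_rot: [[-0.1, 0.995, 0.007], [0.995, 0.1, 0.002], [0.001, 0.007, -1.0]]
contact_force: [0.5, 0.3, -0.1]
width: 0.0332
grasp_force: 0.0
```

```bash
cat >> h.py <<'E'
C=np.array([.6125,-.0675]);YAW=95.9
D=np.array([np.cos(np.radians(YAW)),np.sin(np.radians(YAW))])
def slot(x): return C+D*x
def yaw(s): return np.degrees(np.arctan2(s["ee_rot"][1][0],s["ee_rot"][0][0]))
E
python3 - <<'E'
from h import *
from station import bot
s=bot.read_state();print(s["tcp_pos"],yaw(s),s["width"],s["grasp_force"],slot(-.028),local(s,(*slot(-.028),s["tcp_pos"][2])))
E
```

```text
[0.41668407 0.1311955  0.09179207] 95.73360290762311 0.033159378315809 0.0 [ 0.61537819 -0.09535168] [-24.53  17.51   0.1 ]
```

The fingers close at only about 8 mm per row, so I lifted too early. Reopening and checking the jar.

Request:
jog_arm:
  grip: [-1, -1, -1, -1, -1, -1, -1]
  slide:
    - [0, 0, -4]
    - [0, 0, -6]
    - [0, 0, -6]
    - [0, 0, -6]
    - [0, 0, -6]
    - [0, 0, -6]
    - [0, 0, -6]
  delta_rot:
    - [0, 0, 0]
    - [0, 0, 0]
    - [0, 0, 0]
    - [0, 0, 0]
    - [0, 0, 0]
    - [0, 0, 0]
    - [0, 0, 0]

```text
t: 8.7
tcp_pos: [0.4143, 0.1306, 0.147]
ee_rot: [[-0.1, 0.995, -0.001], [0.995, 0.1, -0.0], [-0.0, -0.001, -1.0]]
contact_force: [-1.3, -0.7, 0.1]
width: 0.0857
grasp_force: 0.0
```

```bash
python3 - <<'E'
from h import *
im,K,T,s=shot("wrist");np.savez("w4.npz",im=im,K=K,T=T)
print(s["tcp_pos"],proj(K,T,(.414,.131,.058)))
b=np.load("w3.npz");o=np.zeros((400,800,3),np.uint8)
o[:384,:512]=im;o[:180,515:795]=cv2.resize(b["im"][110:230,170:350],(280,180));cv2.imwrite("pics/w4.png",o)
E
```

```text
[0.41431802 0.13062918 0.14699572] [252.51332801 188.68519536]
```

View pics/w4.png

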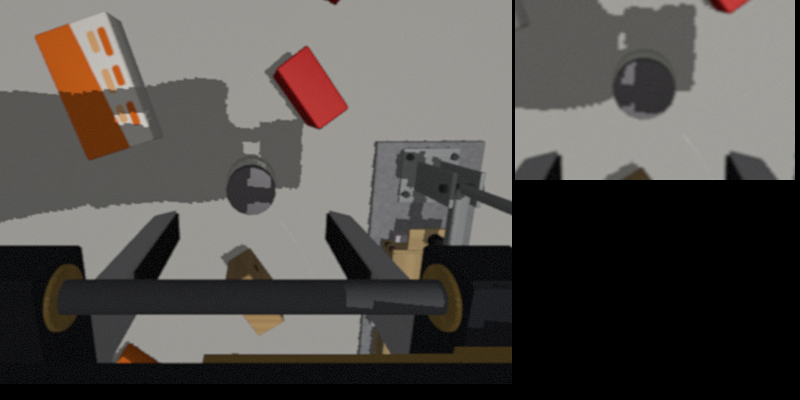

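The jar is standing where it was, cap at (250,190). Grasping again with enough closing time.

Request:
jog_arm:
  grip: [-1, -1, -1, 1, 1, 1, 1, 1]
  slide:
    - [0, -0.1, 5]
    - [0, -0.1, 9]
    - [0, -0.1, 12]
    - [0, -0.1, 12]
    - [0, -0.1, 12]
    - [0, -0.1, 12]
    - [0, -0.1, 12]
    - [0, -0.1, 12]
  delta_rot:
    - [0, 0, 0]
    - [0, 0, 0]
    - [0, 0, 0]
    - [0, 0, 0]
    - [0, 0, 0]
    - [0, 0, 0]
    - [0, 0, 0]
    - [0, 0, 0]
  force: 30

```text
t: 9.55
tcp_pos: [0.4142, 0.1307, 0.0287]
ee_rot: [[-0.1, 0.995, 0.002], [0.995, 0.1, 0.0], [0.0, 0.002, -1.0]]
contact_force: [0.4, 0.1, -0.4]
width: 0.0574
grasp_force: 0.0
```

Request:
jog_arm:
  grip: [1, 1, 1]
  slide:
    - [0, 0, 0]
    - [0, 0, 0]
    - [0, 0, 0]
  delta_rot:
    - [0, 0, 0]
    - [0, 0, 0]
    - [0, 0, 0]

```text
t: 9.85
tcp_pos: [0.4138, 0.1306, 0.0279]
ee_rot: [[-0.1, 0.995, 0.0], [0.995, 0.1, 0.0], [0.0, 0.0, -1.0]]
contact_force: [-0.8, 0.5, 2.5]
width: 0.044
grasp_force: 27.3
```

Request:
jog_arm:
  grip: [1, 1, 1, 1, 1, 1, 1, 1]
  slide:
    - [0, 0, -3]
    - [0, 0, -7]
    - [-3, 1, -9]
    - [-6, 4, -9]
    - [-9, 7, -9]
    - [-13, 10, -9]
    - [-17, 13, -9]
    - [-21, 15.5, -9]
  delta_rot:
    - [0, 0, 0]
    - [0, 0, 0]
    - [0, 0, 0]
    - [0, 0, 0]
    - [0, 0, 0]
    - [0, 0, 0]
    - [0, 0, 0]
    - [0, 0, 0]

```text
t: 10.65
tcp_pos: [0.5899, -0.0646, 0.1173]
ee_rot: [[-0.1, 0.995, -0.001], [0.995, 0.1, 0.0], [0.0, -0.0, -1.0]]
contact_force: [1.4, 0.5, -1.6]
width: 0.0428
grasp_force: 30.0
```

```bash
python3 - <<'E'
from h import *
im,K,T,s=shot("wrist");np.savez("w5.npz",im=im,K=K,T=T)
print(s["tcp_pos"],yaw(s),s["width"],s["grasp_force"],local(s,(*slot(-.028),.039)))
cv2.imwrite("pics/w5.png",cv2.resize(im,(800,600)))
E
```

```text
[ 0.58985524 -0.06455225  0.11731215] 95.7344699385934 0.042764196278681915 30.042208206723444 [-3.32  2.24  7.83]
```

View pics/w5.png

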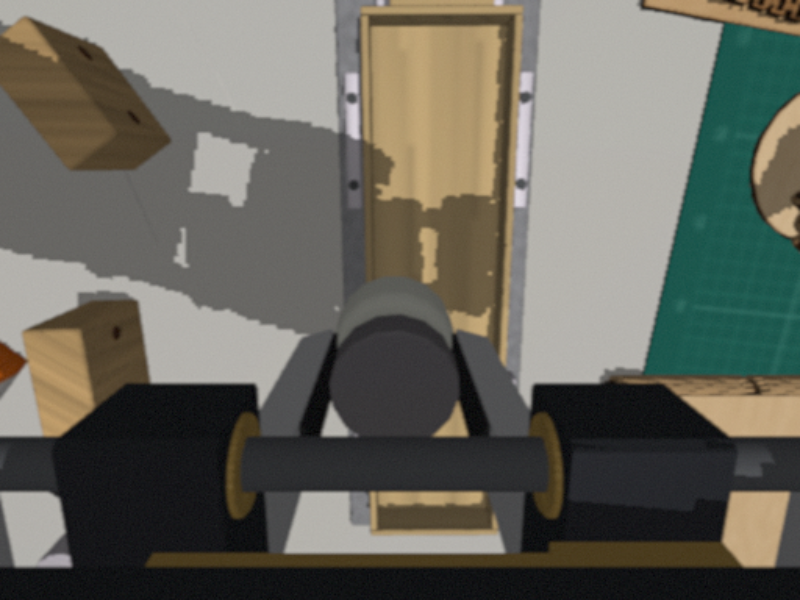

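The jar is held by its cap and centred over the tray. The tray's outer corners are near (360,13), (522,8), (373,533) and (497,531).

```bash
python3 - <<'E'
from h import *
c=np.load("w5.npz");K,T=c["K"],c["T"];f=1.5625
P=[onz(K,T,(u/f,v/f),.032) for u,v in [(360,13),(522,8),(373,533),(497,531)]]
for p in P:print(p.round(4))
print(sum(P)/4, np.linalg.norm(P[0]-P[1]),np.linalg.norm(P[0]-P[2]),np.linalg.norm(P[1]-P[3]))
d=P[0]+P[1]-P[2]-P[3];print(np.degrees(np.arctan2(d[1],d[0])))
E
```

```text
[0.5591 0.0735 0.032 ]
[0.6359 0.0833 0.032 ]
[ 0.5915 -0.2143  0.032 ]
[ 0.6669 -0.2053  0.032 ]
[ 0.61333827 -0.06570493  0.032     ] 0.07741378497847949 0.2896255724774541 0.2903052403308447
96.26532485814987
```

Request:
jog_arm:
  grip: [1, 1, 1, 1, 1, 1, 1, 1]
  slide:
    - [-3.2, 2.3, 1]
    - [-3.2, 2.3, 2]
    - [-3.2, 2.3, 4]
    - [-3.2, 2.3, 6]
    - [-3.2, 2.3, 7.2]
    - [-3.2, 2.3, 7.8]
    - [-3.2, 2.3, 7.9]
    - [-3.2, 2.3, 7.9]
  delta_rot:
    - [0, 0, 0]
    - [0, 0, 0]
    - [0, 0, 0]
    - [0, 0, 0]
    - [0, 0, 0]
    - [0, 0, 0]
    - [0, 0, 0]
    - [0, 0, 0]

```text
t: 11.5
tcp_pos: [0.6152, -0.0917, 0.0408]
ee_rot: [[-0.1, 0.995, 0.001], [0.995, 0.1, 0.0], [0.0, 0.001, -1.0]]
contact_force: [-7.0, 4.6, 16.3]
width: 0.0426
grasp_force: 32.6
```

Request:
jog_arm:
  grip: [0.2, 0.2, 0.2, -0.2, -0.6, -1, -1, -1]
  slide:
    - [0, 0, 0]
    - [0, 0, 0]
    - [0, 0, 0]
    - [0, 0, -3]
    - [0, 0, -8]
    - [3, -4, -12]
    - [6, -8, -13]
    - [9, -12, -13]
  delta_rot:
    - [0, 0, 0]
    - [0, 0, 0]
    - [0, 0, 0]
    - [0, 0, 0]
    - [0, 0, 0]
    - [0, 0, 0]
    - [0, 0, 0]
    - [0, 0, 0]

```text
t: 12.3
tcp_pos: [0.4971, -0.021, 0.17]
ee_rot: [[-0.1, 0.995, 0.004], [0.995, 0.1, -0.0], [-0.001, 0.004, -1.0]]
contact_force: [0.6, 0.4, 0.4]
width: 0.0792
grasp_force: 0.0
```

Request:
jog_arm:
  grip: [-1, -1, -1]
  slide:
    - [2, -5.3, 0]
    - [2, -5.3, 0]
    - [2, -5.3, 0]
  delta_rot:
    - [0, 0, 0]
    - [0, 0, 0]
    - [0, 0, 0]

```text
t: 12.6
tcp_pos: [0.4429, -0.0067, 0.1689]
ee_rot: [[-0.101, 0.995, 0.002], [0.995, 0.101, -0.0], [-0.0, 0.002, -1.0]]
contact_force: [0.0, -0.5, 0.2]
width: 0.0938
grasp_force: 0.0
```

```bash
sed -i 's/C=.*;YAW=95.9/C=np.array([.613,-.067]);YAW=96./' h.py; python3 - <<'E'
from h import *
im,K,T,s=shot("wrist");np.savez("w6.npz",im=im,K=K,T=T)
print(s["tcp_pos"],yaw(s))
cv2.imwrite("pics/w6.png",cv2.resize(im,(800,600)))
E
```

```text
[ 0.44286797 -0.00671766  0.16893085] 95.77672598061991
```

View pics/w6.png

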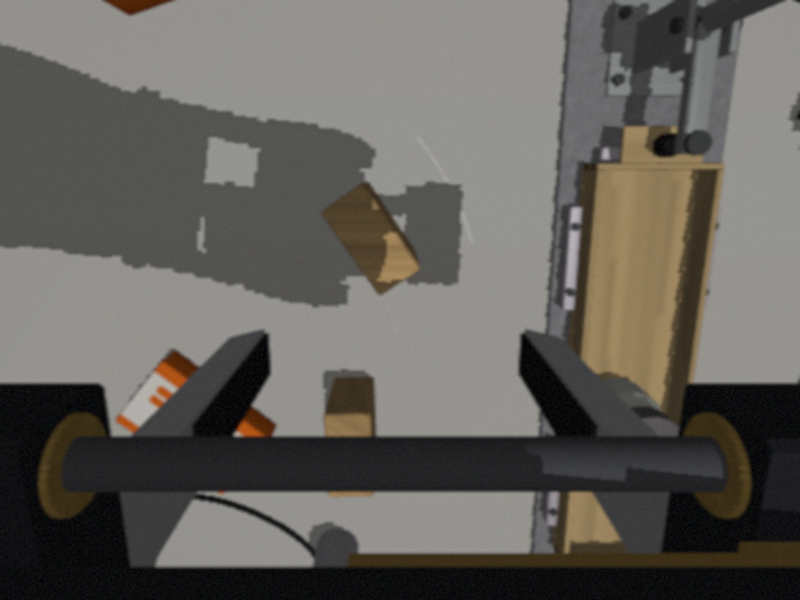

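Block A's top corners are at about (322,212), (367,183), (420,267) and (381,293). The jar stands in the tray near (640,400).

```bash
cat >> h.py <<'E'
def quad(K,T,q,z,f=1.5625):
    P=np.array([onz(K,T,(u/f,v/f),z)[:2] for u,v in q]);c=P.mean(0)
    e=[np.linalg.norm(P[i]-P[(i+1)%4]) for i in range(4)]
    d=(P[2]-P[1])+(P[3]-P[0]);print("c",c.round(4),"edges",np.round(e,4),"ang of edge12",np.degrees(np.arctan2(d[1],d[0])).round(1));return c
E
python3 - <<'E'
from h import *
c=np.load("w6.npz");K,T=c["K"],c["T"]
quad(K,T,[(322,212),(367,183),(420,267),(381,293)],.06)
# bB: top visible at bottom region
for p in [(.43,-.121,.06)]:print(proj(K,T,p)*1.5625)
cv2.imwrite("pics/c6.png",cv2.resize(c["im"][105:200,190:285],(760,600)[:1]+(760,),interpolation=cv2.INTER_CUBIC)[:600])
E
```

```text
c [0.4277 0.02  ] edges [0.0304 0.0568 0.0277 0.058 ] ang of edge12 -50.6
[356.45768857 457.71855856]
```

Request:
jog_arm:
  grip: [-1, -1, -1, -1, -1, -1, -1, -1]
  slide:
    - [2.8, -1.2, 0]
    - [2.8, -1.2, 0]
    - [2.8, -1.2, 0]
    - [2.8, -1.2, 0]
    - [2.8, -1.2, 2]
    - [2.8, -1.2, 4]
    - [2.8, -1.2, 6]
    - [2.8, -1.2, 8]
  delta_rot:
    - [0, 0, 0.983]
    - [0, 0, 0.983]
    - [0, 0, 0.983]
    - [0, 0, 0.983]
    - [0, 0, 0.983]
    - [0, 0, 0.983]
    - [0, 0, 0.983]
    - [0, 0, 0.983]

```text
t: 13.45
tcp_pos: [0.4298, 0.0192, 0.087]
ee_rot: [[0.775, 0.632, 0.0], [0.632, -0.775, -0.0], [0.0, 0.0, -1.0]]
contact_force: [-0.2, -0.2, 0.0]
width: 0.0939
grasp_force: 0.0
```

Request:
jog_arm:
  grip: [-1, -1, 1, 1, 1, 1, 1, 1]
  slide:
    - [0, 0, 3]
    - [0, 0, 6.1]
    - [0, 0, 6.1]
    - [0, 0, 6.1]
    - [0, 0, 6.1]
    - [0, 0, 6.1]
    - [0, 0, 6.1]
    - [0, 0, 6.1]
  delta_rot:
    - [0, 0, 0]
    - [0, 0, 0]
    - [0, 0, 0]
    - [0, 0, 0]
    - [0, 0, 0]
    - [0, 0, 0]
    - [0, 0, 0]
    - [0, 0, 0]
  force: 35

```text
t: 14.25
tcp_pos: [0.4291, 0.0195, 0.0279]
ee_rot: [[0.773, 0.635, 0.002], [0.635, -0.773, -0.0], [0.001, 0.001, -1.0]]
contact_force: [-0.9, -0.8, 7.6]
width: 0.0598
grasp_force: 35.0
```

Request:
jog_arm:
  grip: [1, 1]
  slide:
    - [0, 0, 0]
    - [0, 0, 0]
  delta_rot:
    - [0, 0, 0]
    - [0, 0, 0]

```text
t: 14.45
tcp_pos: [0.4291, 0.0195, 0.0279]
ee_rot: [[0.773, 0.635, 0.002], [0.635, -0.773, -0.0], [0.001, 0.001, -1.0]]
contact_force: [-0.9, -0.1, 6.9]
width: 0.0597
grasp_force: 35.0
```

```bash
python3 - <<'E'
from h import *
from station import bot
s=bot.read_state();print(s["tcp_pos"],yaw(s),s["width"],s["grasp_force"],slot(.019),local(s,(*slot(.019),s["tcp_pos"][2])),np.radians(yaw(s)-96))
E
```

```text
[0.42911349 0.01949273 0.02789993] 39.408121347904036 0.05973288247220483 34.99956965446472 [ 0.61101396 -0.04810408] [ 9.76 16.77  0.04] -0.9877146123681652
```

Request:
jog_arm:
  grip: [1, 1, 1, 1, 1, 1, 1, 1]
  slide:
    - [0, 0, -4]
    - [0, 0, -9]
    - [2, 3.5, -10]
    - [4, 7, -10]
    - [6, 10.5, -10]
    - [8, 13.5, -10]
    - [9.9, 16.5, -10]
    - [9.9, 16.5, -10]
  delta_rot:
    - [0, 0, 0]
    - [0, 0, 0]
    - [0, 0, -0.15]
    - [0, 0, -0.3]
    - [0, 0, -0.45]
    - [0, 0, -0.6]
    - [0, 0, -0.75]
    - [0, 0, -0.9]

```text
t: 15.25
tcp_pos: [0.6119, -0.0464, 0.1263]
ee_rot: [[-0.022, 1.0, 0.0], [1.0, 0.022, -0.0], [-0.0, 0.0, -1.0]]
contact_force: [-0.6, -0.2, -1.8]
width: 0.0601
grasp_force: 35.0
```

Request:
jog_arm:
  grip: [1, 1, 1]
  slide:
    - [0, 0, 0]
    - [0, 0, 0]
    - [0, 0, 0]
  delta_rot:
    - [0, 0, -0.09]
    - [0, 0, -0.09]
    - [0, 0, -0.09]

```text
t: 15.55
tcp_pos: [0.6096, -0.045, 0.1271]
ee_rot: [[-0.104, 0.995, 0.0], [0.995, 0.104, -0.0], [-0.0, 0.0, -1.0]]
contact_force: [0.6, 0.8, -0.8]
width: 0.0601
grasp_force: 35.0
```

```bash
python3 - <<'E'
from h import *
im,K,T,s=shot("wrist");np.savez("w7.npz",im=im,K=K,T=T)
print(s["tcp_pos"],yaw(s),s["width"],s["grasp_force"],local(s,(*slot(.022),.039)))
cv2.imwrite("pics/w7.png",cv2.resize(im,(800,600)))
E
```

```text
[ 0.60955732 -0.0450228   0.12714766] 95.9702201493263 0.06011597771600104 34.99490261077881 [-0.02  0.11  8.81]
```

View pics/w7.png

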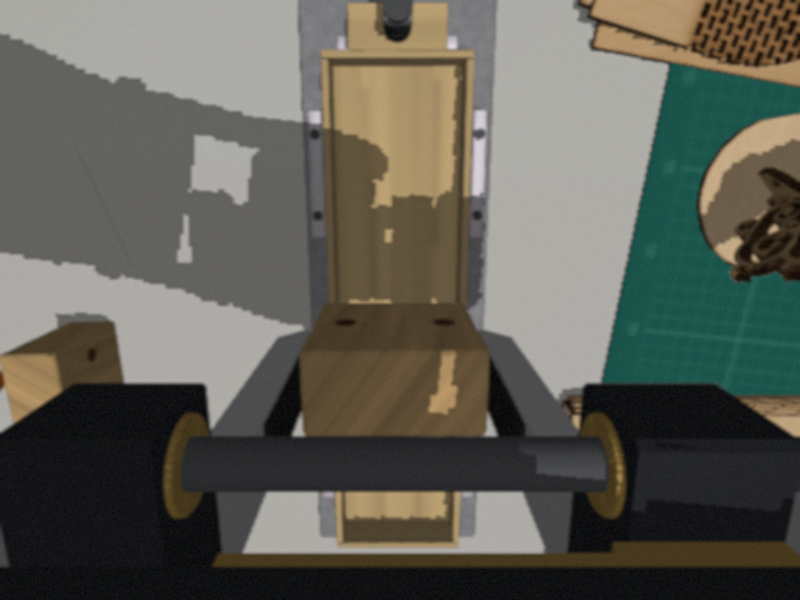

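Block A is held square and centred. Lowering.

Request:
jog_arm:
  grip: [1, 1, 1, 1, 1, 1, 1, 1]
  slide:
    - [0, 0.1, 3]
    - [0, 0.1, 5]
    - [0, 0.1, 7]
    - [0, 0.1, 8]
    - [0, 0.1, 8.5]
    - [0, 0.1, 8.8]
    - [0, 0.1, 8.8]
    - [0, 0.1, 8.8]
  delta_rot:
    - [0, 0, 0]
    - [0, 0, 0]
    - [0, 0, 0]
    - [0, 0, 0]
    - [0, 0, 0]
    - [0, 0, 0]
    - [0, 0, 0]
    - [0, 0, 0]

```text
t: 16.4
tcp_pos: [0.611, -0.045, 0.0397]
ee_rot: [[-0.107, 0.994, 0.001], [0.994, 0.107, -0.0], [-0.0, 0.001, -1.0]]
contact_force: [-0.3, 0.2, -0.7]
width: 0.0598
grasp_force: 35.0
```

Request:
jog_arm:
  grip: [1, 1, -0.6, -0.6, -0.6, -0.6]
  slide:
    - [0, 0, 0.15]
    - [0, 0, 0.2]
    - [0, 0, 0.2]
    - [0, 0, 0.2]
    - [0, 0, -3]
    - [0, 0, -8]
  delta_rot:
    - [0, 0, 0]
    - [0, 0, 0]
    - [0, 0, 0]
    - [0, 0, 0]
    - [0, 0, 0]
    - [0, 0, 0]

```text
t: 17.0
tcp_pos: [0.6091, -0.0448, 0.1171]
ee_rot: [[-0.107, 0.994, -0.006], [0.994, 0.107, 0.001], [0.001, -0.006, -1.0]]
contact_force: [1.4, 0.1, -0.4]
width: 0.0754
grasp_force: 0.0
```

```bash
python3 - <<'E'
from h import *
from station import bot
s=bot.read_state();print(s["tcp_pos"],yaw(s),local(s,(.433,-.145,.17)))
E
```

```text
[ 0.60905624 -0.04479839  0.11706692] 96.12544389347273 [ -8.08 -18.6   -5.2 ]
```

Request:
jog_arm:
  grip: [-1, -1, -1, -1, -1, -1, -1]
  slide:
    - [0, 0, -4]
    - [-2, -4.6, -5.2]
    - [-4, -9.2, -5.2]
    - [-6, -13.8, -5.2]
    - [-8.1, -18.6, -5.2]
    - [-8.1, -18.6, -5.2]
    - [-8.1, -18.6, -5.2]
  delta_rot:
    - [0, 0, 0]
    - [0, 0, 0]
    - [0, 0, 0]
    - [0, 0, 0]
    - [0, 0, 0]
    - [0, 0, 0]
    - [0, 0, 0]

```text
t: 17.7
tcp_pos: [0.4342, -0.1459, 0.1715]
ee_rot: [[-0.105, 0.994, 0.001], [0.994, 0.105, -0.0], [-0.001, 0.001, -1.0]]
contact_force: [0.1, -0.0, -0.6]
width: 0.0939
grasp_force: 0.0
```

```bash
python3 - <<'E'
from h import *
im,K,T,s=shot("wrist");np.savez("w8.npz",im=im,K=K,T=T)
print(s["tcp_pos"],yaw(s))
cv2.imwrite("pics/w8.png",cv2.resize(im,(800,600)))
E
```

```text
[ 0.43417606 -0.14591715  0.17148137] 96.02596504604136
```

View pics/w8.png

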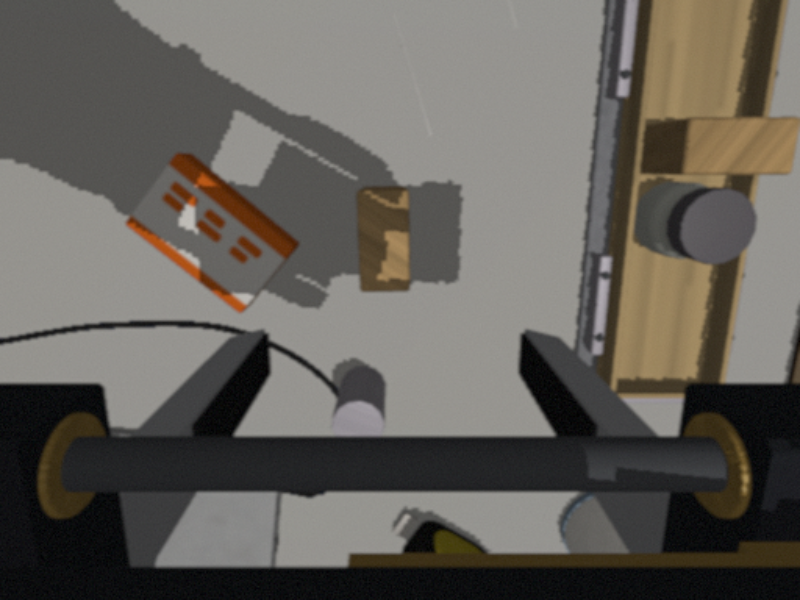

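Jar and block A stand upright in the tray. Block B's top corners are at (358,189), (408,187), (411,291) and (361,290).

```bash
python3 - <<'E'
from h import *
c=np.load("w8.npz");K,T=c["K"],c["T"]
q=quad(K,T,[(358,189),(408,187),(411,291),(361,290)],.06)
def tr(p): p=p[:2]-C; return np.round([p@D,p@[D[1],-D[0]]],4)
print("jar in tray",tr(onz(K,T,(716/1.5625,226/1.5625),.068)),"blk mid-left edge top",tr(onz(K,T,(690/1.5625,118/1.5625),.07)),tr(onz(K,T,(690/1.5625,173/1.5625),.07)))
from station import bot
s=bot.read_state();print(local(s,(*q,.028)))
E
```

```text
c [ 0.4255 -0.1194] edges [0.0284 0.0608 0.0298 0.059 ] ang of edge12 -82.5
jar in tray [-0.0232 -0.0054] blk mid-left edge top [ 0.0344 -0.0292] [ 0.0059 -0.0252]
[ 2.7  -0.67 14.33]
```

Request:
jog_arm:
  grip: [-1, -1, -1, -1, -1, -1, -1, -1]
  slide:
    - [2.7, -0.7, 0]
    - [2.7, -0.7, 0]
    - [2.7, -0.7, 0]
    - [2.7, -0.7, 0]
    - [2.7, -0.7, 0]
    - [2.7, -0.7, 2]
    - [2.7, -0.7, 3]
    - [2.7, -0.7, 4]
  delta_rot:
    - [0, 0, 1.545]
    - [0, 0, 1.545]
    - [0, 0, 1.545]
    - [0, 0, 1.545]
    - [0, 0, 1.545]
    - [0, 0, 1.545]
    - [0, 0, 1.545]
    - [0, 0, 1.545]

```text
t: 18.55
tcp_pos: [0.4255, -0.1185, 0.1301]
ee_rot: [[0.89, 0.456, -0.0], [0.456, -0.89, 0.0], [-0.0, -0.0, -1.0]]
contact_force: [0.1, -0.1, -0.2]
width: 0.094
grasp_force: 0.0
```

```bash
python3 - <<'E'
from h import *
from station import bot
s=bot.read_state();print(s["tcp_pos"],yaw(s),np.radians(yaw(s)-7.5),local(s,(.4255,-.1194,.028)))
E
```

```text
[ 0.42553329 -0.11845007  0.13008363] 27.108697835374077 0.34223633925596264 [-0.04  0.09 10.21]
```

Request:
jog_arm:
  grip: [-1, -1, -1, -1, 1, 1, 1, 1]
  slide:
    - [0, 0, 1]
    - [0, 0, 3]
    - [0, 0, 7]
    - [0, 0, 10.2]
    - [0, 0, 10.2]
    - [0, 0, 10.2]
    - [0, 0, 10.2]
    - [0, 0, 10.2]
  delta_rot:
    - [0, 0, 0.34]
    - [0, 0, 0.34]
    - [0, 0, 0.34]
    - [0, 0, 0.34]
    - [0, 0, 0.34]
    - [0, 0, 0.34]
    - [0, 0, 0.34]
    - [0, 0, 0.34]

```text
t: 19.35
tcp_pos: [0.4255, -0.1194, 0.0303]
ee_rot: [[0.99, 0.138, 0.002], [0.138, -0.99, -0.001], [0.002, 0.001, -1.0]]
contact_force: [0.1, 0.3, 0.5]
width: 0.0655
grasp_force: 0.0
```

Request:
jog_arm:
  grip: [1, 1, 1]
  slide:
    - [0, 0, 0]
    - [0, 0, 0]
    - [0, 0, 0]
  delta_rot:
    - [0, 0, 0]
    - [0, 0, 0]
    - [0, 0, 0]

```text
t: 19.65
tcp_pos: [0.4252, -0.1195, 0.03]
ee_rot: [[0.991, 0.137, 0.002], [0.137, -0.991, -0.001], [0.002, 0.001, -1.0]]
contact_force: [-1.1, 1.7, 7.6]
width: 0.0601
grasp_force: 35.0
```

```bash
python3 - <<'E'
from h import *
from station import bot
s=bot.read_state();print(s["tcp_pos"],yaw(s),s["width"],s["grasp_force"],local(s,(*slot(.061),s["tcp_pos"][2])),np.radians(yaw(s)-96))
E
```

```text
[ 0.42524988 -0.11948273  0.03003103] 7.889697401923704 0.060089343272666206 34.98038470745087 [19.52 -8.72  0.03] -1.5378148852649454
```

Request:
jog_arm:
  grip: [1, 1, 1, 1, 1, 1, 1, 1]
  slide:
    - [0, 0, -4]
    - [0, 0, -9]
    - [3, -1.3, -10]
    - [6, -2.7, -10]
    - [9, -4, -10]
    - [12, -5.4, -10]
    - [15.5, -7, -10]
    - [19.5, -8.7, -10]
  delta_rot:
    - [0, 0, 0]
    - [0, 0, -0.14]
    - [0, 0, -0.28]
    - [0, 0, -0.42]
    - [0, 0, -0.56]
    - [0, 0, -0.7]
    - [0, 0, -0.84]
    - [0, 0, -0.98]

```text
t: 20.45
tcp_pos: [0.6067, -0.0055, 0.1295]
ee_rot: [[0.433, 0.901, 0.001], [0.901, -0.433, -0.0], [0.0, 0.001, -1.0]]
contact_force: [0.0, 0.2, -0.1]
width: 0.0598
grasp_force: 35.0
```

```bash
python3 - <<'E'
from h import *
from station import bot
s=bot.read_state();print(s["tcp_pos"],yaw(s),s["width"],local(s,(*slot(.061),.041)),np.radians(yaw(s)-96))
E
```

```text
[ 0.60670099 -0.00554749  0.12953827] 64.35315704098392 0.059803396825230226 [-0.08  0.02  8.85] -0.5523416074964156
```

Request:
jog_arm:
  grip: [1, 1, 1, 1, 1, 1, 1]
  slide:
    - [-0.1, 0, 0]
    - [-0.1, 0, 0]
    - [-0.1, 0, 0]
    - [-0.1, 0, 0]
    - [-0.1, 0, 0]
    - [-0.1, 0, 3]
    - [-0.1, 0, 5]
  delta_rot:
    - [0, 0, -0.55]
    - [0, 0, -0.55]
    - [0, 0, -0.55]
    - [0, 0, -0.55]
    - [0, 0, -0.55]
    - [0, 0, -0.55]
    - [0, 0, -0.55]

```text
t: 21.15
tcp_pos: [0.605, -0.0072, 0.078]
ee_rot: [[-0.093, 0.996, 0.0], [0.996, 0.093, 0.0], [0.0, 0.0, -1.0]]
contact_force: [-0.0, 0.1, -1.2]
width: 0.0595
grasp_force: 35.0
```

```bash
python3 - <<'E'
from h import *
from station import bot
s=bot.read_state();print(s["tcp_pos"],yaw(s),s["width"],local(s,(*slot(.061),.0405)),np.radians(yaw(s)-96))
E
```

```text
[ 0.60499153 -0.00722096  0.07803919] 95.3443451390988 0.05949502545427151 [0.07 0.17 3.75] -0.011443336079431272
```

Request:
jog_arm:
  grip: [1, 1, 1, 1, 1, -0.6, -0.6, -0.6]
  slide:
    - [0, 0.15, 1.5]
    - [0, 0.15, 2.8]
    - [0, 0.15, 3.5]
    - [0, 0.15, 3.9]
    - [0, 0.15, 3.9]
    - [0, 0.15, 3.9]
    - [0, 0.15, 3.9]
    - [0, 0.15, 3.9]
  delta_rot:
    - [0, 0, -0.011]
    - [0, 0, -0.011]
    - [0, 0, -0.011]
    - [0, 0, -0.011]
    - [0, 0, -0.011]
    - [0, 0, -0.011]
    - [0, 0, -0.011]
    - [0, 0, -0.011]

```text
t: 21.95
tcp_pos: [0.6069, -0.0071, 0.0402]
ee_rot: [[-0.108, 0.994, 0.001], [0.994, 0.108, -0.0], [-0.0, 0.001, -1.0]]
contact_force: [-0.2, 0.4, -0.2]
width: 0.0747
grasp_force: 0.0
```

Request:
jog_arm:
  grip: [-0.6, -0.6, -1, -1, -1, -1, -1, -1]
  slide:
    - [0, 0, -3]
    - [0, 0, -7]
    - [-3, -3, -12]
    - [-6, -7, -13]
    - [-10, -11, -13]
    - [-14, -14, -13]
    - [-18, -17, -13]
    - [-22, -19, -13]
  delta_rot:
    - [0, 0, 0]
    - [0, 0, 0]
    - [0, 0, 0]
    - [0, 0, 0]
    - [0, 0, 0]
    - [0, 0, 0]
    - [0, 0, 0]
    - [0, 0, 0]

```text
t: 22.75
tcp_pos: [0.4457, -0.2348, 0.1705]
ee_rot: [[-0.108, 0.994, 0.001], [0.994, 0.108, -0.001], [-0.001, 0.001, -1.0]]
contact_force: [1.7, -0.3, -0.2]
width: 0.0941
grasp_force: 0.0
```

```bash
python3 - <<'E'
from h import *
im,K,T,s=shot("wrist");np.savez("w9.npz",im=im,K=K,T=T)
print(s["tcp_pos"],yaw(s))
cv2.imwrite("pics/w9.png",cv2.resize(im,(800,600)))
E
```

```text
[ 0.44572646 -0.23477574  0.17046685] 96.2097380370764
```

View pics/w9.png

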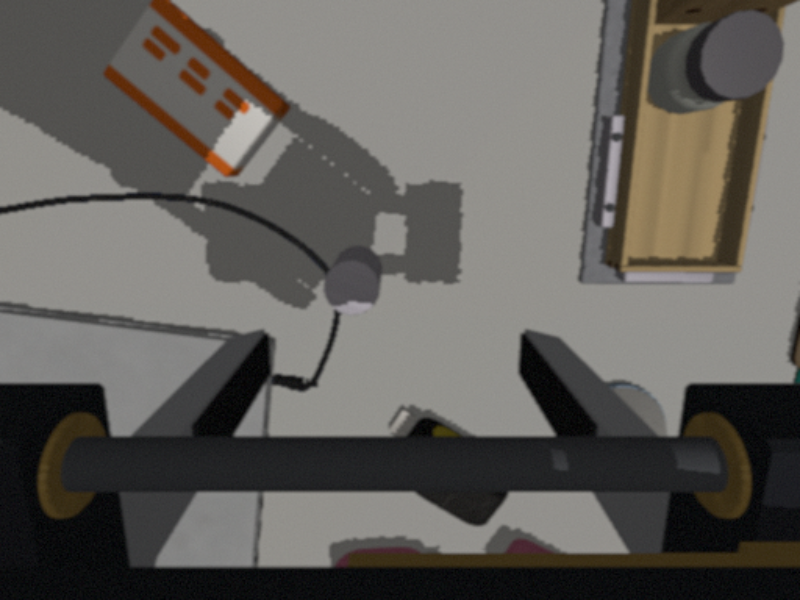

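The rod's top is at (353,287), close to a cable lying on the table. The tape is at (450,460).

```bash
python3 - <<'E'
from h import *
from station import bot
c=np.load("w9.npz");K,T=c["K"],c["T"];f=1.5625
p=onz(K,T,(353/f,287/f),.06);a=onz(K,T,(325/f,287/f),.06);b=onz(K,T,(381/f,287/f),.06)
s=bot.read_state();print(p,np.linalg.norm(a-b),local(s,(p[0],p[1],.028)))
E
```

```text
[ 0.42124333 -0.23771209  0.06      ] 0.03316901637957134 [ 0.53 -2.19 14.24]
```

Request:
jog_arm:
  grip: [-0.3, -0.3, -0.3, -0.3, -0.3, -0.3, 1, 1]
  slide:
    - [0.5, -2.2, 1]
    - [0.5, -2.2, 4]
    - [0.5, -2.2, 8]
    - [0.5, -2.2, 12]
    - [0.5, -2.2, 14.3]
    - [0.5, -2.2, 14.3]
    - [0.5, -2.2, 14.3]
    - [0.5, -2.2, 14.3]
  delta_rot:
    - [0, 0, 0]
    - [0, 0, 0]
    - [0, 0, 0]
    - [0, 0, 0]
    - [0, 0, 0]
    - [0, 0, 0]
    - [0, 0, 0]
    - [0, 0, 0]

```text
t: 23.6
tcp_pos: [0.4256, -0.2314, 0.0285]
ee_rot: [[-0.108, 0.994, 0.002], [0.994, 0.108, -0.001], [-0.002, 0.002, -1.0]]
contact_force: [-0.8, 0.9, 0.7]
width: 0.0487
grasp_force: 0.0
```

Request:
jog_arm:
  grip: [1, 1, 1, 1, 1]
  slide:
    - [0, 0, 0]
    - [0, 0, 0]
    - [0, 0, 0]
    - [0, 0, 0]
    - [0, 0, 0]
  delta_rot:
    - [0, 0, 0]
    - [0, 0, 0]
    - [0, 0, 0]
    - [0, 0, 0]
    - [0, 0, 0]

```text
t: 24.1
tcp_pos: [0.4251, -0.2312, 0.0278]
ee_rot: [[-0.108, 0.994, 0.001], [0.994, 0.108, -0.001], [-0.001, 0.001, -1.0]]
contact_force: [-1.6, 0.7, 8.4]
width: 0.0329
grasp_force: 35.0
```

```bash
python3 - <<'E'
from h import *
from station import bot
s=bot.read_state();print(s["tcp_pos"],yaw(s),s["width"],s["grasp_force"],local(s,(*slot(.101),s["tcp_pos"][2])))
E
```

```text
[ 0.42514827 -0.23121841  0.02782498] 96.191721654784 0.0329398246819666 35.00369489192963 [24.4  20.48 -0.  ]
```

The rod sits about 6 mm off the pad centre, so I'll regrasp.

Request:
jog_arm:
  grip: [0, 0, 0, 1, 1, 1, 1, 1]
  slide:
    - [0, 0, 0]
    - [0, 0, 0]
    - [-0.6, 0, 0]
    - [-0.6, 0, 0]
    - [-0.6, 0, 0]
    - [-0.6, 0, 0]
    - [-0.6, 0, 0]
    - [-0.6, 0, 0]
  delta_rot:
    - [0, 0, 0]
    - [0, 0, 0]
    - [0, 0, 0]
    - [0, 0, 0]
    - [0, 0, 0]
    - [0, 0, 0]
    - [0, 0, 0]
    - [0, 0, 0]

```text
t: 24.9
tcp_pos: [0.4253, -0.2368, 0.0268]
ee_rot: [[-0.108, 0.994, -0.0], [0.994, 0.108, 0.0], [0.0, -0.0, -1.0]]
contact_force: [0.5, -1.2, -0.6]
width: 0.0335
grasp_force: 35.0
```

Request:
jog_arm:
  grip: [1, 1, 1, 1, 1, 1, 1, 1]
  slide:
    - [0, 0, 0]
    - [0, 0, -4]
    - [0, 0, -9]
    - [0, 2, -11]
    - [4, 5, -11]
    - [8, 8, -11]
    - [12, 11, -11]
    - [16, 14, -11]
  delta_rot:
    - [0, 0, 0]
    - [0, 0, 0]
    - [0, 0, 0]
    - [0, 0, 0]
    - [0, 0, 0]
    - [0, 0, 0]
    - [0, 0, 0]
    - [0, 0, 0]

```text
t: 25.7
tcp_pos: [0.5479, -0.0608, 0.1368]
ee_rot: [[-0.108, 0.994, -0.0], [0.994, 0.108, 0.0], [0.0, -0.0, -1.0]]
contact_force: [0.6, -1.2, -1.8]
width: 0.0333
grasp_force: 35.0
```

```bash
python3 - <<'E'
from h import *
from station import bot
s=bot.read_state();print(s["tcp_pos"],yaw(s),s["width"],s["grasp_force"],local(s,(*slot(.101),s["tcp_pos"][2])))
E
```

```text
[ 0.54791215 -0.06080315  0.13684335] 96.17753139957982 0.03332411669839345 34.997581243515015 [ 8.78  6.44 -0.  ]
```

Request:
jog_arm:
  grip: [1, 1, 1, 1, 1, 1, 1, 1]
  slide:
    - [4, 3, 0]
    - [8.8, 6.4, 0]
    - [8.8, 6.4, 0]
    - [8.8, 6.4, 2]
    - [8.8, 6.4, 5]
    - [8.8, 6.4, 7.5]
    - [8.8, 6.4, 9]
    - [8.8, 6.4, 9]
  delta_rot:
    - [0, 0, 0]
    - [0, 0, 0]
    - [0, 0, 0]
    - [0, 0, 0]
    - [0, 0, 0]
    - [0, 0, 0]
    - [0, 0, 0]
    - [0, 0, 0]

```text
t: 26.5
tcp_pos: [0.6004, 0.0314, 0.045]
ee_rot: [[-0.108, 0.994, -0.004], [0.994, 0.108, 0.0], [0.0, -0.004, -1.0]]
contact_force: [0.4, -0.2, -0.7]
width: 0.0333
grasp_force: 35.0
```

```bash
python3 - <<'E'
from h import *
from station import bot
s=bot.read_state();print(s["tcp_pos"],yaw(s),s["width"],s["contact_force"],local(s,(*slot(.101),.037)))
E
```

```text
[0.60035097 0.03135074 0.04497192] 96.17258176830495 0.0333037811486195 [ 0.36408474 -0.23436844 -0.74195961] [0.19 0.23 0.8 ]
```

Request:
jog_arm:
  grip: [1, 1, 1, 0.1, 0.1, 0.1, 0.1]
  slide:
    - [0.1, 0.2, 0.5]
    - [0.1, 0.2, 0.9]
    - [0.1, 0.2, 0.9]
    - [0.1, 0.2, 0.9]
    - [0.1, 0.2, 0.9]
    - [0.1, 0.2, -3]
    - [0.1, 0.2, -8]
  delta_rot:
    - [0, 0, 0]
    - [0, 0, 0]
    - [0, 0, 0]
    - [0, 0, 0]
    - [0, 0, 0]
    - [0, 0, 0]
    - [0, 0, 0]

```text
t: 27.2
tcp_pos: [0.6022, 0.0328, 0.1264]
ee_rot: [[-0.108, 0.994, -0.004], [0.994, 0.108, 0.0], [0.0, -0.004, -1.0]]
contact_force: [0.4, -0.1, 0.8]
width: 0.0423
grasp_force: 0.0
```

```bash
python3 - <<'E'
from h import *
from station import bot
s=bot.read_state();print(s["tcp_pos"],local(s,(.50,-.38,.19)))
E
```

```text
[0.60224032 0.03281654 0.12638805] [-39.94 -14.64  -6.32]
```

Request:
jog_arm:
  grip: [-0.4, -0.4, -0.4, -0.4, -0.4, -0.4, -0.4, -0.4]
  slide:
    - [0, 0, -5]
    - [-4, -2, -6.4]
    - [-9, -4, -6.4]
    - [-14, -6, -6.4]
    - [-19, -8, -6.4]
    - [-24, -10, -6.4]
    - [-28.5, -12, -6.4]
    - [-33, -14, -6.4]
  delta_rot:
    - [0, 0, 0]
    - [0, 0, 0]
    - [0, 0, 0]
    - [0, 0, 0]
    - [0, 0, 0]
    - [0, 0, 0]
    - [0, 0, 0]
    - [0, 0, 0]

```text
t: 28.0
tcp_pos: [0.5031, -0.299, 0.1915]
ee_rot: [[-0.108, 0.994, 0.001], [0.994, 0.108, -0.001], [-0.001, 0.001, -1.0]]
contact_force: [1.6, -0.2, 0.1]
width: 0.0662
grasp_force: 0.0
```

Request:
jog_arm:
  grip: [-0.4, -0.4, -0.4, -0.4, -0.4]
  slide:
    - [-4, -0.5, 0]
    - [-8.5, -0.8, 0]
    - [-8.5, -0.8, 0]
    - [-8.5, -0.8, 0]
    - [-8.5, -0.8, 0]
  delta_rot:
    - [0, 0, 0]
    - [0, 0, 0]
    - [0, 0, 0]
    - [0, 0, 0]
    - [0, 0, 0]

```text
t: 28.5
tcp_pos: [0.5054, -0.3816, 0.1911]
ee_rot: [[-0.109, 0.994, 0.0], [0.994, 0.109, -0.0], [-0.0, 0.0, -1.0]]
contact_force: [0.0, -1.1, 1.4]
width: 0.066
grasp_force: 0.0
```

```bash
python3 - <<'E'
from h import *
im,K,T,s=shot("wrist");np.savez("w10.npz",im=im,K=K,T=T)
print(s["tcp_pos"],yaw(s))
cv2.imwrite("pics/w10.png",cv2.resize(im,(800,600),interpolation=cv2.INTER_CUBIC))
E
```

```text
[ 0.50537117 -0.38157944  0.19114709] 96.23281349440919
```

View pics/w10.png

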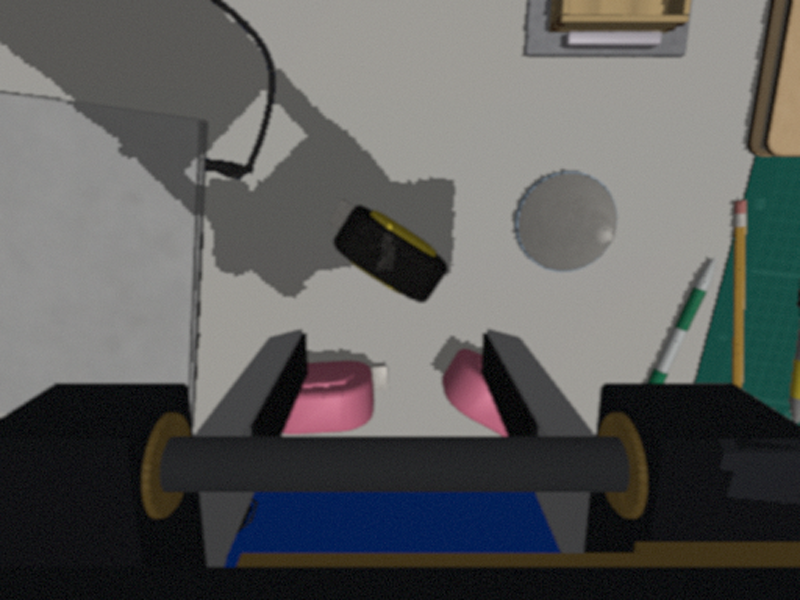

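The black and yellow tape is centred near (391,255), long axis about 30° down to the right in the image, hook at the left end near (345,205). The cone at (566,220) and the pink tapes stay clear.

```bash
python3 - <<'E'
from h import *
from station import bot
c=np.load("w10.npz");K,T,im=c["K"],c["T"],c["im"];f=1.5625
W=lambda u,v,z:onz(K,T,(u/f,v/f),z)[:2]
a,b=W(348,255,.062),W(416,294,.062);d=(b-a)/np.linalg.norm(b-a);ang=np.degrees(np.arctan2(d[1],d[0]));print("edge ang",ang)
a2,b2=W(380,215,.04),W(434,248,.04);d2=b2-a2;print("yellow ang",np.degrees(np.arctan2(d2[1],d2[0])))
n=np.array([-d[1],d[0]]);
print("lower edge n",a@n,"yellow n(z=.04)",a2@n,"diff",(a2-a)@n)
L,R=W(345,227,.035),W(438,283,.035);print("L,R along",L@d,R@d,(R-L)@d)
cen=d*((L+R)@d/2)+n*(a@n+.015);print("centre",cen)
h=cv2.cvtColor(im,cv2.COLOR_BGR2HSV)[115:210,190:300]
m=((h[...,2]<60)|((h[...,1]>110)&(h[...,0]<40))).astype(np.uint8);m[:, :]=cv2.morphologyEx(m,cv2.MORPH_OPEN,np.ones((3,3)))
cs=max(cv2.findContours(m,0,2)[0],key=cv2.contourArea);print(cv2.contourArea(cs),cv2.minAreaRect(cs+np.array([190,115])))
s=bot.read_state();print(local(s,(*cen,.03)))
E
```

```text
edge ang -24.20625591107417
yellow ang -25.12163501713695
lower edge n -0.14187127816622705 yellow n(z=.04) -0.1124560542253194 diff 0.029415223940907637
L,R along 0.5736203237547692 0.6471148173103116 0.07349449355554244
centre [ 0.50468112 -0.36598068]
2370.0 ((249.60157775878906, 161.6850128173828), (71.82890319824219, 36.5545768737793), 32.61924362182617)
[ 1.55  0.08 16.13]
```

Request:
jog_arm:
  grip: [-0.4, -0.4, -0.4, -0.4, -0.4, -0.4, -0.4, -0.4]
  slide:
    - [1.5, 0.1, 1]
    - [1.5, 0.1, 2]
    - [1.5, 0.1, 3]
    - [1.5, 0.1, 4]
    - [1.5, 0.1, 5]
    - [1.5, 0.1, 6]
    - [1.5, 0.1, 7]
    - [1.5, 0.1, 8]
  delta_rot:
    - [0, 0, -1.035]
    - [0, 0, -1.035]
    - [0, 0, -1.035]
    - [0, 0, -1.035]
    - [0, 0, -1.035]
    - [0, 0, -1.035]
    - [0, 0, -1.035]
    - [0, 0, -1.035]

```text
t: 29.35
tcp_pos: [0.505, -0.3665, 0.1109]
ee_rot: [[-0.911, 0.412, 0.001], [0.412, 0.911, -0.0], [-0.001, -0.0, -1.0]]
contact_force: [-0.3, 0.1, -0.3]
width: 0.0662
grasp_force: 0.0
```

```bash
python3 - <<'E'
from h import *
from station import bot
s=bot.read_state();print(s["tcp_pos"],yaw(s),np.radians(yaw(s)-155.3),local(s,(.5047,-.366,.028)))
E
```

```text
[ 0.50497098 -0.36650753  0.11093247] 155.6910786213364 0.006825609576480162 [0.05 0.04 8.29]
```

Request:
jog_arm:
  grip: [-0.4, -0.4, -0.4, 1, 1, 1, 1, 1]
  slide:
    - [0, 0, 3]
    - [0, 0, 6]
    - [0, 0, 8.3]
    - [0, 0, 8.3]
    - [0, 0, 8.3]
    - [0, 0, 8.3]
    - [0, 0, 8.3]
    - [0, 0, 8.3]
  delta_rot:
    - [0, 0, 0]
    - [0, 0, 0]
    - [0, 0, 0]
    - [0, 0, 0]
    - [0, 0, 0]
    - [0, 0, 0]
    - [0, 0, 0]
    - [0, 0, 0]

```text
t: 30.15
tcp_pos: [0.5049, -0.3679, 0.029]
ee_rot: [[-0.91, 0.415, 0.001], [0.415, 0.91, -0.001], [-0.002, -0.001, -1.0]]
contact_force: [1.1, -0.1, 8.6]
width: 0.0298
grasp_force: 34.9
```

Request:
jog_arm:
  grip: [1, 1, 1, 1]
  slide:
    - [0, 0, 0]
    - [0, 0, 0]
    - [0, 0, 0]
    - [0, 0, -2]
  delta_rot:
    - [0, 0, 0]
    - [0, 0, 0]
    - [0, 0, 0]
    - [0, 0, 0]

```text
t: 30.55
tcp_pos: [0.5035, -0.3666, 0.046]
ee_rot: [[-0.91, 0.415, -0.003], [0.415, 0.91, 0.003], [0.004, 0.001, -1.0]]
contact_force: [0.1, -0.2, -2.1]
width: 0.0299
grasp_force: 34.9
```

```bash
python3 - <<'E'
from h import *
from station import bot
s=bot.read_state();print(s["tcp_pos"],yaw(s),s["width"],s["grasp_force"],local(s,(*slot(-.1015),s["tcp_pos"][2])),np.radians(yaw(s)-96))
E
```

```text
[ 0.50348907 -0.36657457  0.04604384] 155.47195591883744 0.02989150560381681 34.851091504096985 [-2.680e+00  2.306e+01  2.000e-02] 1.0379814433846428
```

Request:
jog_arm:
  grip: [1, 1, 1, 1, 1, 1, 1, 1]
  slide:
    - [0, 0, -4]
    - [0, 0, -8.5]
    - [-0.5, 3, -9.4]
    - [-1, 7, -9.4]
    - [-1.5, 11, -9.4]
    - [-2, 15, -9.4]
    - [-2.4, 19, -9.4]
    - [-2.7, 23, -9.4]
  delta_rot:
    - [0, 0, 0]
    - [0, 0, 0]
    - [0, 0, 0.14]
    - [0, 0, 0.28]
    - [0, 0, 0.42]
    - [0, 0, 0.56]
    - [0, 0, 0.7]
    - [0, 0, 0.84]

```text
t: 31.35
tcp_pos: [0.625, -0.1678, 0.1417]
ee_rot: [[-0.293, 0.956, -0.0], [0.956, 0.293, 0.0], [0.0, -0.0, -1.0]]
contact_force: [0.5, 0.2, -1.6]
width: 0.0297
grasp_force: 34.8
```

Request:
jog_arm:
  grip: [1, 1, 1, 1]
  slide:
    - [0, 0, 0]
    - [0, 0, 0]
    - [0, 0, 0]
    - [0, 0, 0]
  delta_rot:
    - [0, 0, 0.1]
    - [0, 0, 0.198]
    - [0, 0, 0.198]
    - [0, 0, 0.198]

```text
t: 31.75
tcp_pos: [0.6244, -0.1694, 0.1418]
ee_rot: [[-0.107, 0.994, -0.0], [0.994, 0.107, 0.0], [0.0, -0.0, -1.0]]
contact_force: [-0.0, -0.5, -1.9]
width: 0.0301
grasp_force: 34.9
```

```bash
python3 - <<'E'
from h import *
im,K,T,s=shot("wrist")
np.savez("w11.npz",im=im,K=K,T=T)
print(s["tcp_pos"],yaw(s),s["width"],s["grasp_force"],local(s,(*slot(-.1015),.0395)),np.radians(yaw(s)-96))
sc,Ks,Ts,_=shot("scene");sd,Kd,Td,_=shot("side");np.savez("s11.npz",sc=sc,sd=sd)
o=np.zeros((600,800,3),np.uint8);o[:384,:512]=im
u,v=proj(Ks,Ts,(.6,.02,.05)).astype(int);o[:300,515:800]=cv2.resize(sc[v-50:v+50,u-48:u+47],(285,300),interpolation=cv2.INTER_CUBIC)
u,v=proj(Kd,Td,(.61,0,.05)).astype(int);o[305:600,515:800]=cv2.resize(sd[v-60:v+65,u-60:u+60],(285,295),interpolation=cv2.INTER_CUBIC)
cv2.imwrite("pics/w11.png",o)
E
```

```text
[ 0.62435218 -0.16943641  0.14176675] 96.1658543375142 0.030111615397844373 34.85096275806427 [ 0.15 -0.05 10.23] 0.0028947042683368164
```

View pics/w11.png

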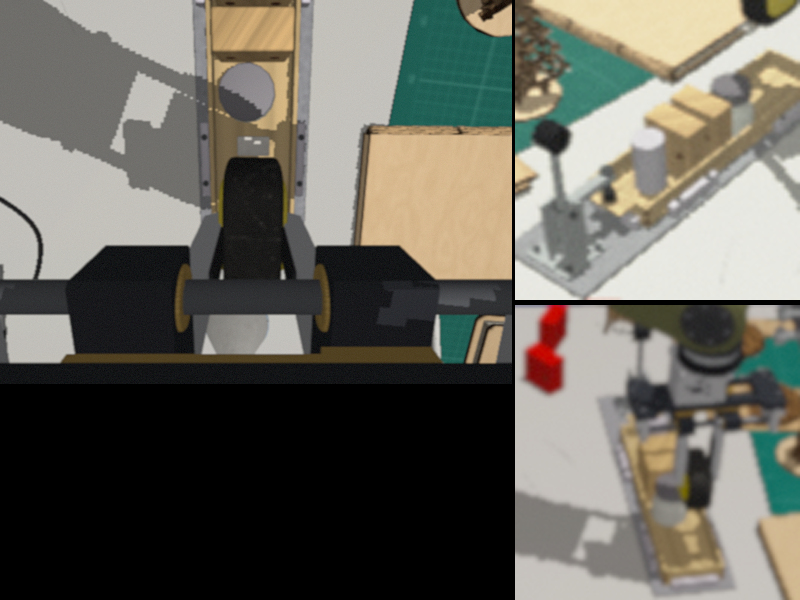

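Jar, blocks and rod stand upright in a row and the clamp is still closed. The tape is held with its hook at (252,147), pointing at the jar. Checking the gap before lowering.

```bash
python3 - <<'E'
from h import *
c=np.load("w11.npz");K,T=c["K"],c["T"]
def tr(uv,z): p=onz(K,T,uv,z)[:2]-C; return np.round([p@D,p@[D[1],-D[0]]],4)
print("jar",tr((247,93),.068),"hook tip",tr((252,136),.114),tr((252,155),.114),"tape top far end",tr((252,160),.155),tr((252,158),.14))
print("tape sides top",tr((224,230),.172),tr((282,230),.172))
print("tray inner side walls at hook",tr((212,130),.032),tr((296,130),.032))
E
```

```text
jar [-0.0241 -0.004 ] hook tip [-0.0525 -0.0001] [-0.0647 -0.0001] tape top far end [-0.0615 -0.0001] [-0.0627 -0.0001]
tape sides top [-0.0938 -0.0138] [-0.0937  0.0148]
tray inner side walls at hook [-0.0542 -0.0357] [-0.054   0.0389]
```

Request:
jog_arm:
  grip: [1, 1, 1, 1, 1, 1, 1, 1]
  slide:
    - [-0.2, 0.1, 0]
    - [-0.2, 0.1, 3]
    - [-0.2, 0.1, 6]
    - [-0.2, 0.1, 8]
    - [-0.2, 0.1, 9]
    - [-0.2, 0.1, 9.7]
    - [-0.2, 0.1, 10.2]
    - [-0.2, 0.1, 10.2]
  delta_rot:
    - [0, 0, 0]
    - [0, 0, 0]
    - [0, 0, 0]
    - [0, 0, 0]
    - [0, 0, 0]
    - [0, 0, 0]
    - [0, 0, 0]
    - [0, 0, 0]

```text
t: 32.7
tcp_pos: [0.6258, -0.1713, 0.04]
ee_rot: [[-0.105, 0.994, 0.0], [0.994, 0.105, -0.0], [-0.0, 0.0, -1.0]]
contact_force: [0.4, 0.2, -1.7]
width: 0.0298
grasp_force: 34.9
```

Request:
jog_arm:
  grip: [1, 1]
  slide:
    - [0, 0, 0]
    - [0, 0, 0.1]
  delta_rot:
    - [0, 0, 0]
    - [0, 0, 0]

```text
t: 32.9
tcp_pos: [0.6261, -0.1714, 0.0397]
ee_rot: [[-0.105, 0.994, 0.001], [0.994, 0.105, -0.0], [-0.001, 0.001, -1.0]]
contact_force: [0.1, 0.2, -1.9]
width: 0.0296
grasp_force: 34.9
```

Request:
jog_arm:
  grip: [1, 1, 1, 0.1, 0.1, 0.1, 0.1, 0.1]
  slide:
    - [0, 0, 0.05]
    - [0, 0, 0.1]
    - [0, 0, 0.1]
    - [0, 0, 0.1]
    - [0, 0, 0.1]
    - [0, 0, 0.1]
    - [0, 0, -3]
    - [0, 0, -7]
  delta_rot:
    - [0, 0, 0]
    - [0, 0, 0]
    - [0, 0, 0]
    - [0, 0, 0]
    - [0, 0, 0]
    - [0, 0, 0]
    - [0, 0, 0]
    - [0, 0, 0]

```text
t: 33.7
tcp_pos: [0.6247, -0.1709, 0.1078]
ee_rot: [[-0.105, 0.994, -0.004], [0.994, 0.105, 0.001], [0.002, -0.004, -1.0]]
contact_force: [-0.3, -0.7, 0.2]
width: 0.0423
grasp_force: 0.0
```

Request:
jog_arm:
  grip: [-0.4, -0.4, -0.4, -0.4, -0.4, -0.4, -0.4, -0.4]
  slide:
    - [0, 0, -4]
    - [0, 0, -8]
    - [4, 0, -10]
    - [9, 0, -10]
    - [14, 0, -10]
    - [18, 0, -10]
    - [22, 0, -10]
    - [26, 0, -10]
  delta_rot:
    - [0, 0, 0]
    - [0, 0, 0]
    - [0, 0, 0]
    - [0, 0, 0]
    - [0, 0, 0]
    - [0, 0, 0]
    - [0, 0, 0]
    - [0, 0, 0]

```text
t: 34.5
tcp_pos: [0.5981, 0.0889, 0.209]
ee_rot: [[-0.105, 0.994, 0.0], [0.994, 0.105, 0.0], [-0.0, 0.0, -1.0]]
contact_force: [-0.1, 0.3, 0.1]
width: 0.0657
grasp_force: 0.0
```

```bash
python3 - <<'E'
from h import *
im,K,T,s=shot("wrist");np.savez("w12.npz",im=im,K=K,T=T)
print(s["tcp_pos"],yaw(s),s["width"],local(s,(.5908,.1473,.1265)))
E
```

```text
[0.59807149 0.08894839 0.20897042] 96.01808822195217 0.06572318359424784 [ 5.88 -0.11  8.25]
```

Numeric check of the tape in both fixed cameras: its projected box against the dark pixels.

```bash
cat > chk.py <<'E'
from h import *
from itertools import product
def chk():
    for n in("side","scene"):
        im,K,T,_=shot(n)
        h=cv2.cvtColor(im,cv2.COLOR_BGR2HSV)
        def box(x,y,hx,hy,ht):
            N=np.array([D[1],-D[0]])
            return np.array([proj(K,T,(*(C+D*(x+a*hx)+N*(y+b*hy)),z)) for a,b,z in product((-1,1),(-1,1),(.010,.010+ht))])
        m=((h[...,2]<60)|((h[...,1]>150)&(h[...,2]>80)&(abs(h[...,0].astype(int)-27)<6))).astype(np.uint8)
        for nm,a in (("tape",(-.103,0,.0375,.015,.062)),("knob",(.2165,0,.014,.012,.0)),("knobopen",(.301,0,.014,.012,.0))):
            b=box(*a)
            if nm!="tape":
                z=.145 if nm=="knob" else .052
                p=proj(K,T,(*slot(a[0]),z));u,v=p.astype(int);print(n,nm,p.round(),"dark frac",m[v-3:v+4,u-3:u+4].mean().round(2));continue
            lo,hi=b.min(0).astype(int)-12,b.max(0).astype(int)+12
            k=m[lo[1]:hi[1],lo[0]:hi[0]];c=max(cv2.findContours(k,0,2)[0],key=cv2.contourArea)
            x,y,w,hh=cv2.boundingRect(c);print(n,"tape expect",b.min(0).round(),b.max(0).round(),"seen",(x+lo[0],y+lo[1]),(x+w+lo[0],y+hh+lo[1]))
chk()
E
python3 chk.py
```

```text
side tape expect [292. 221.] [309. 254.] seen (np.int64(295), np.int64(228)) (np.int64(308), np.int64(249))
side knob [281. 150.] dark frac 0.57
side knobopen [275. 157.] dark frac 0.0
scene tape expect [237. 168.] [258. 196.] seen (np.int64(239), np.int64(173)) (np.int64(256), np.int64(192))
scene knob [174. 204.] dark frac 0.94
scene knobopen [155. 247.] dark frac 0.0
```

Request:
jog_arm:
  grip: [0, 0, 0, 0, 0, 1, 1, 1]
  slide:
    - [3, -0.1, 0]
    - [5.9, -0.1, 0]
    - [5.9, -0.1, 3]
    - [5.9, -0.1, 6.5]
    - [5.9, -0.1, 8.2]
    - [5.9, -0.1, 8.2]
    - [5.9, -0.1, 8.2]
    - [5.9, -0.1, 8.2]
  delta_rot:
    - [0, 0, 0]
    - [0, 0, 0]
    - [0, 0, 0]
    - [0, 0, 0]
    - [0, 0, 0]
    - [0, 0, 0]
    - [0, 0, 0]
    - [0, 0, 0]
  force: 15

```text
t: 35.45
tcp_pos: [0.5921, 0.1455, 0.1284]
ee_rot: [[-0.104, 0.995, 0.002], [0.995, 0.104, 0.0], [0.0, 0.002, -1.0]]
contact_force: [-0.4, 0.2, -0.3]
width: 0.0262
grasp_force: 0.0
```

Request:
jog_arm:
  grip: [1, 1, 1]
  slide:
    - [0, 0, 0]
    - [0, 0, 0]
    - [0, 0, 0]
  delta_rot:
    - [0, 0, 0]
    - [0, 0, 0]
    - [0, 0, 0]

```text
t: 35.75
tcp_pos: [0.5911, 0.1455, 0.1284]
ee_rot: [[-0.105, 0.994, -0.0], [0.994, 0.105, -0.0], [-0.0, -0.0, -1.0]]
contact_force: [-8.2, -3.3, 5.3]
width: 0.024
grasp_force: 15.0
```

Request:
jog_arm:
  grip: [1, 1, 1, 1, 1, 1, 1, 1]
  slide:
    - [0.9, 0, 0]
    - [2.5, 0, 0.4]
    - [4.1, 0, 1.1]
    - [5.6, 0, 2.1]
    - [6.9, 0, 3.5]
    - [7.8, 0, 5.0]
    - [8.4, 0, 7.0]
    - [8.6, 0, 8.6]
  delta_rot:
    - [0, 0, 0]
    - [0, 0, 0]
    - [0, 0, 0]
    - [0, 0, 0]
    - [0, 0, 0]
    - [0, 0, 0]
    - [0, 0, 0]
    - [0, 0, 0]

```text
t: 36.55
tcp_pos: [0.5818, 0.2325, 0.0412]
ee_rot: [[-0.106, 0.994, -0.0], [0.994, 0.106, 0.001], [0.001, -0.0, -1.0]]
contact_force: [-5.8, 2.1, 2.2]
width: 0.0238
grasp_force: 15.0
```

Request:
jog_arm:
  grip: [1, 1, 1]
  slide:
    - [0, 0, 0.4]
    - [0, 0, 0.8]
    - [0, 0, 0.8]
  delta_rot:
    - [0, 0, 0]
    - [0, 0, 0]
    - [0, 0, 0]

```text
t: 36.85
tcp_pos: [0.5819, 0.2319, 0.0332]
ee_rot: [[-0.105, 0.994, -0.001], [0.994, 0.105, 0.001], [0.001, -0.001, -1.0]]
contact_force: [-5.2, 2.4, -2.4]
width: 0.024
grasp_force: 15.0
```

Request:
jog_arm:
  grip: [0, 0, 0, 0, 0, 0, 0, 0]
  slide:
    - [0, 0, 0]
    - [0, 0, 0]
    - [0, 0, 0]
    - [0, 0, -4]
    - [0, 0, -9]
    - [0, 0, -14]
    - [0, 0, -18]
    - [0, 0, -18]
  delta_rot:
    - [0, 0, 0]
    - [0, 0, 0]
    - [0, 0, 0]
    - [0, 0, 0]
    - [0, 0, 0]
    - [0, 0, 0]
    - [0, 0, 0]
    - [0, 0, 0]

```text
t: 37.65
tcp_pos: [0.5841, 0.2319, 0.2198]
ee_rot: [[-0.105, 0.994, 0.01], [0.995, 0.105, 0.003], [0.002, 0.01, -1.0]]
contact_force: [0.5, -0.1, 0.4]
width: 0.0473
grasp_force: 0.0
```

```bash
python3 chk.py; python3 - <<'E'
from h import *
a=np.load("s11.npz");im,K,T,_=shot("scene")
# row objects (jar,bB,bA,rod) unchanged vs before tape placing?
for x,n in ((-.025,"jar"),(.02,"bA"),(.06,"bB"),(.101,"rod")):
    u,v=proj(K,T,(*slot(x),.05)).astype(int)
    d=cv2.absdiff(im,a["sc"])[v-9:v+10,u-6:u+7];print(n,d.mean().round(1))
E
```

```text
side tape expect [292. 221.] [309. 254.] seen (np.int64(295), np.int64(228)) (np.int64(308), np.int64(249))
side knob [281. 150.] dark frac 0.0
side knobopen [275. 157.] dark frac 0.29
scene tape expect [237. 168.] [258. 196.] seen (np.int64(239), np.int64(173)) (np.int64(256), np.int64(192))
scene knob [174. 204.] dark frac 0.0
scene knobopen [155. 247.] dark frac 0.94
jar 6.1
bA 1.4
bB 1.5
rod 1.3
```

The clamp is open and the tape, blocks and rod are unchanged. Checking the jar's small difference.

```bash
python3 - <<'E'
from h import *
a=np.load("s11.npz")["sc"];im,K,T,_=shot("scene")
u,v=proj(K,T,(*slot(-.024),.06)).astype(int)
t=a[v-8:v+9,u-8:u+9];S=im[v-16:v+17,u-16:u+17]
r=cv2.matchTemplate(S,t,cv2.TM_CCOEFF_NORMED);print(cv2.minMaxLoc(r),"(8,8)=unmoved")
g=cv2.absdiff(im,a).max(2)[v-12:v+16,u-12:u+13];print((g>25).astype(int).sum(0),(g>25).sum(1))
E
```

```text
(-0.32896727323532104, 0.9099546074867249, (5, 0), (8, 8)) (8,8)=unmoved
[ 0  0  0  0  0  0  0  0  0  0  0  0  0  0  1  3  6  7 13 12 13 21 22 20
 20] [ 7  7  7  8  7  9  9 11 10  8  8  7  6  5  5  5  1  2  0  3  4  4  3  2
  0  0  0  0]
```

```bash
python3 -c "
from station import bot
print(bot.hand_in())"
```

```text
the job is handed in; nothing more can be done
None
```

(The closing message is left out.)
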